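# Turn the row of lenses round from drying rack to test rack

## Task

Move the four lenses from the wooden drying rack to the empty grey test rack so that their row is reversed: the lens nearest the brass knob on the drying rack goes into the pocket farthest from the brass knob on the test rack, the next one into the next pocket, and so on, the last ending nearest the knob. Stand each lens upright, glass up, in the middle of its pocket, one lens to a pocket, and never tip one over.

Things in the scene. Friction and masses are not known exactly. Their poses are not given: they have to be found in the camera images.
- drying_rack: Drying rack, pale wood; at the start a lens on a cork pad in each pocket. Origin: centre of its underside, on the table; y along the row to its brass knob (22 mm ball, y=192, top z=49), z up. Plate 80 x 344, deck at z=24. Middles of the 4 pockets: x=0, y=-127.5, -42.5, 42.5, 127.5. Ribs 4 thick, 8 high across the deck at y=0, +-85, +-170. Fixed. All in mm.
- test_rack: Test rack, painted grey, empty at the start; a flush round grey cloth inlay (68 mm) marks each pocket's middle. Origin: centre of its underside, on the table; y along the row to its brass knob (22 mm ball, y=192, top z=49), z up. Plate 80 x 344, deck at z=24. Middles of the 4 pockets: x=0, y=-127.5, -42.5, 42.5, 127.5. Ribs 4 thick, 8 high across the deck at y=0, +-85, +-170. Fixed. All in mm.
- wide_mid (a point): the widest and lowest lens: black barrel with steel knurling at the upper half and a bright aluminium rim, plain cylinder 62 mm in diameter, 54 mm tall. The point is at its centre, half-way up, on its axis; z points up through the front glass. Loose, 0.15 to 0.4 kg, stands upright on the deck or pad.
- pad_wide: round cork pad 70 mm in diameter and 3 mm thick, fixed to the drying rack, on which the lens of wide_mid stands at the start (within 5 mm of its middle). It stays there and so shows that lens's starting pocket. Origin: centre of its underside, on the deck.
- normal_mid (a point): bright aluminium lens with a black knurled band low down, plain cylinder 55 mm in diameter, 60 mm tall. The point is at its centre, half-way up, on its axis; z points up through the front glass. Loose, 0.15 to 0.4 kg, stands upright on the deck or pad.
- pad_normal: round cork pad 63 mm in diameter and 3 mm thick, fixed to the drying rack, on which the lens of normal_mid stands at the start (within 5 mm of its middle). It stays there and so shows that lens's starting pocket. Origin: centre of its underside, on the deck.
- long_mid (a point): dark steel lens with a black knurled band, plain cylinder 48 mm in diameter, 66 mm tall. The point is at its centre, half-way up, on its axis; z points up through the front glass. Loose, 0.15 to 0.4 kg, stands upright on the deck or pad.
- pad_long: round cork pad 56 mm in diameter and 3 mm thick, fixed to the drying rack, on which the lens of long_mid stands at the start (within 5 mm of its middle). It stays there and so shows that lens's starting pocket. Origin: centre of its underside, on the deck.
- slim_mid (a point): the slimmest and tallest lens: black barrel 41 mm in diameter (graspable from 9 mm above its foot to the top) on a steel foot flange 54 mm in diameter and 9 mm high, 72 mm tall in all. The point is at its centre, half-way up, on its axis; z points up through the front glass. Loose, 0.15 to 0.4 kg, stands upright on the deck or pad.
- pad_slim: round cork pad 62 mm in diameter and 3 mm thick, fixed to the drying rack, on which the lens of slim_mid stands at the start (within 5 mm of its middle). It stays there and so shows that lens's starting pocket. Origin: centre of its underside, on the deck.
Mind the look-alikes: they are no part of the job. Leave any green look-alike of the part that bears wide_mid alone.

How it is judged:
By the outcome, as a careful person would: the job done as asked, in the order asked, and still so for the second after the job is handed in, with the robot touching nothing.
It also fails if it takes over 117 s, if anything falls off the work surface, if the arm or the gripper's body presses on something with over 40 N, if the wrist force passes 120 N, or if a joint passes its speed limit or range.

## Robot

A 7-joint arm with a two-finger parallel gripper is mounted at the origin on the work surface. World frame = base frame: x ahead of the robot, y to its left, z up, the work surface at z = 0. Lengths are in m, angles in rad, forces in N, time in s.
With the tool pointing down it reaches from about 0.4 to 0.875 m from the base axis. Payload 19.3 kg.
Tool frame: the origin (TCP) lies on the centre line of the jaws, within the pads' length; the fingertips stand 8 mm ahead of it and the grasp point (between the pads) lies 11 mm behind it (bot.tip_extent is the distance from the TCP to the fingertips, in m); x points along the fingers, y is the direction in which the jaws open and shut, and the axes are right-handed (so a half turn about x gives the same grasp; the last joint's range is limited). The gripper opens to 85 mm and grips with 20 to 120 N. Pads are 22 mm wide; open, the fingers measure 114 mm over their backs; the gripper's body (76 mm by 85 mm) begins 54 mm behind the grasp point. The pads swing forward as they close: fully open they stand 13 mm farther back than shut.
Start: joints at [-1.334, 0.521, -0.036, 1.599, 0.021, 1.021, -0.113], TCP at [0.189, 0.596, 0.204] pointing down, gripper open.
Joint ranges: [-2.91, 2.91], [-0.3, 2.13], [-1.5, 1.42], [0.17, 2.43], [-1.26, 4.41], [0.16, 1.93], [-2.52, 2.52]. Speed limits (rad/s): [1.89, 1.89, 2.39, 2.39, 3.01, 3.01, 3.01].

## Interface

Orientations are given as [roll, pitch, yaw] about the fixed x, y, z axes, in that order (R = Rz(yaw) Ry(pitch) Rx(roll)).
In Python, from workcell import sensors, imaging, order, bot gives the robot as it stands.
- The arm moves only by the tool arm_command, never from a script. Its argument "commands" is a list of rows, each an object of numbers: "dx", "dy", "dz": the shift along the tool's x, y, z in cm; "twist": the turn about the tool's x in rad. A call has 1 to 12 rows; each row is the pose to reach, as a shift and turn from the pose measured when the call began, along the tool's axes at that moment; what a row does not reach only later rows make up. A row lasts 1/12 s, in which the tool goes at most 41.7 mm and 7.16 degrees, less where a joint would pass 70% of its speed; a pose out of reach is approached as far as the arm can. A call with a gripper value outside its range is refused whole. "grip" is the closure, from -1 (fully open) to 1 (shut), set as the call begins (left out, the last holds). The fingers move at their own pace and stop on an object; "squeeze" is the grip in N (left out, the last holds). Time passes only in rows, so rows that repeat a pose let the fingers close. It gives the time, the measured TCP pose, the force and the opening at its end, in the units of the state.
- sensors.observe(): the state, without advancing time (a new reading comes with each control period).
- imaging.grab_frame(name): name is "scene" or "top"; returns the picture (420x560x3 uint8, red, green, blue); there is no depth.
- imaging.camera_info(name): a dict with "fx", "fy", "cx", "cy" (pixels), "dist_coeffs" ([k1, k2, p1, p2, k3] as OpenCV has them; the pictures are not rectified), "origin" and "attitude" of the camera in the world. Camera axes: x right, y down, z forward; pixel columns grow to the right and rows downward; lengths in m; the calibration is good to about 2 mm. A picture is of the moment at which its call begins. camera_info takes no time and is no camera call.
- order.job_done(): hands the job in, once; it reports no verdict.
The state is a dict: "clock": time; "qpos": joint angles; "qd": joint speeds; "joint_efforts": joint torques, N m; "position": TCP position; "tool_rot": TCP orientation; "force": force on the tool from outside, world axes, zero at the start; "moment": the same for the moment, N m; "grip_width": finger opening in m.
Only numpy, scipy, OpenCV 4.12 (cv2) and the standard library are available. Lean on these libraries where they do the work, as an engineer would, in place of code of your own. Each camera call takes 0.05 s, during which the arm holds its last target.

## Working session

There is one attempt and no reset: what is moved stays moved. The work goes in short steps, Python scripts to look and compute and a tool call to move; the robot and the scene stay as the last step left them, time stands still between calls to the robot, and variables do not carry over. Pictures are saved under pics/ and viewed, and the job is handed in when it is done.

Besides the shell and the picture viewer there is one more tool, called after "Call:" in YAML: its name, and indented under it one key for each argument. arm_command: Moves the arm, as the interface text tells. Its arguments: {"type":"object","properties":{"commands":{"type":"array"},"grip":{"type":"number"},"squeeze":{"type":"number"}},"required":["commands"]}

```bash
ls; mkdir -p pics
python3 - <<'E'
from workcell import sensors, imaging, order, bot
import cv2
print(sensors.observe()); print([a for a in dir(bot) if a[0]!='_'])
for n in("scene","top"):
    print(n,imaging.camera_info(n)); cv2.imwrite(f"pics/{n}0.png",imaging.grab_frame(n)[:,:,::-1])
E
```

```text
pics
{'clock': 0.0, 'qpos': array([-1.33420787,  0.52198361, -0.03633617,  1.59997843,  0.02122565,
        1.021094  , -0.11280354]), 'qd': array([ 0.00131081, -0.00019206, -0.00135285, -0.0013933 , -0.00036189,
        0.00049294,  0.00108252]), 'joint_efforts': array([ 1.68061797e-03, -9.27089810e+01,  1.98043115e+00, -3.69948828e+01,
        1.77950808e-02,  7.96183886e-03,  1.91962278e-05]), 'position': array([0.18868205, 0.59547336, 0.20355519]), 'tool_rot': array([-1.48386374,  1.56971869, -1.79064523]), 'force': array([ 0.59613729, -1.02630974,  0.71069277]), 'moment': array([-0.01543565,  0.00151741,  0.0209796 ]), 'grip_width': 0.08538470446732481}
['IKError', 'tip_extent']
scene {'fx': 502.15787654025814, 'fy': 502.15787654025814, 'cx': 279.93824637892806, 'cy': 211.90186530763674, 'dist_coeffs': array([-0.0148286,  0.       ,  0.       ,  0.       ,  0.       ]), 'origin': array([1.10969449, 0.05840417, 0.66204613]), 'attitude': array([-2.35907495e+00, -1.27585891e-03,  1.66550043e+00])}
top {'fx': 471.85567670046277, 'fy': 471.85567670046277, 'cx': 285.7248515657973, 'cy': 204.39960704339586, 'dist_coeffs': array([-0.09370261,  0.        ,  0.        ,  0.        ,  0.        ]), 'origin': array([0.39048185, 0.02561556, 0.90959728]), 'attitude': array([-3.02230097e+00, -1.57542096e-03, -1.57121173e+00])}
```

View pics/scene0.png

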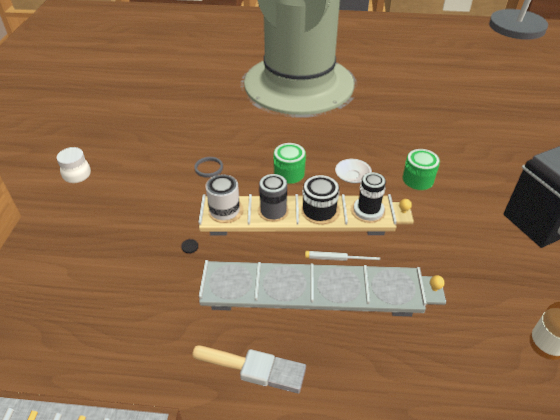

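View pics/top0.png

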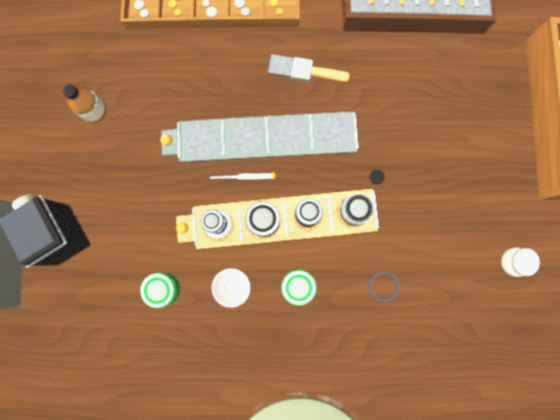

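The scene view has the drying rack's knob at (405,205), with slim, wide, long and normal following in order away from it. The test rack's knob is at (437,283). In the top view the knobs are at (182,227) and (166,140). Two green look-alikes stand near the robot, at (159,290) and (298,288) in the top view.

```bash
cat > h.py <<'E'
import numpy as np, cv2
from scipy.spatial.transform import Rotation as Rn
from workcell import sensors, imaging
def cam(n):
    c=imaging.camera_info(n); K=np.array([[c['fx'],0,c['cx']],[0,c['fy'],c['cy']],[0,0,1.]])
    return K,c['dist_coeffs'],np.array(c['origin']),Rn.from_euler('xyz',c['attitude']).as_matrix()
def cast(n,px,z):
    K,D,o,R=cam(n); u=cv2.undistortPoints(np.float64(px).reshape(-1,1,2),K,D).reshape(-1,2)
    d=np.c_[u,np.ones(len(u))]@R.T
    return o+d*((z-o[2])/d[:,2])[:,None]
def proj(n,P):
    K,D,o,R=cam(n); return cv2.projectPoints(np.float64(P).reshape(-1,3),Rn.from_matrix(R.T).as_rotvec(),-R.T@o,K,D)[0].reshape(-1,2)
E
python3 - <<'E'
from h import *
for n in("top","scene"):
    im=cv2.imread(f"pics/{n}0.png"); hsv=cv2.cvtColor(im,cv2.COLOR_BGR2HSV)
    pts=[(182,227),(166,140),(232,205),(210,200),(330,125)] if n=="top" else [(405,205),(437,283),(330,228),(290,226),(225,280),(260,300),(400,285)]
    for p in pts: print(n,p,hsv[p[1],p[0]])
    cv2.imwrite(f"pics/{n}z.png",cv2.resize(im[95:260,140:400] if n=="top" else im[165:320,185:455],None,fx=3,fy=3,interpolation=cv2.INTER_CUBIC)[:600,:800])
E
```

```text
top (182, 227) [ 28 150 247]
top (166, 140) [ 28 155 247]
top (232, 205) [ 28  75 247]
top (210, 200) [ 13 151 164]
top (330, 125) [ 95   7 216]
scene (405, 205) [ 22 143 234]
scene (437, 283) [ 22 145 236]
scene (330, 228) [ 19 109 189]
scene (290, 226) [ 22  86 244]
scene (225, 280) [ 68   6 184]
scene (260, 300) [ 72  14 185]
scene (400, 285) [ 60   4 183]
```

View pics/topz.png

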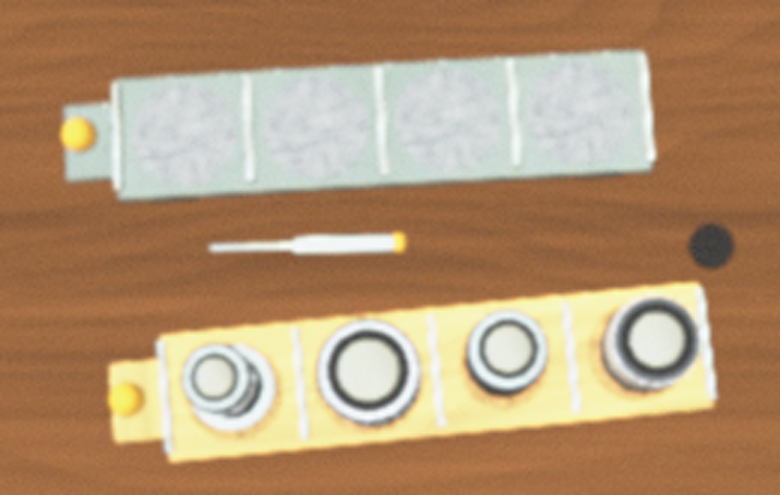

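View pics/scenez.png

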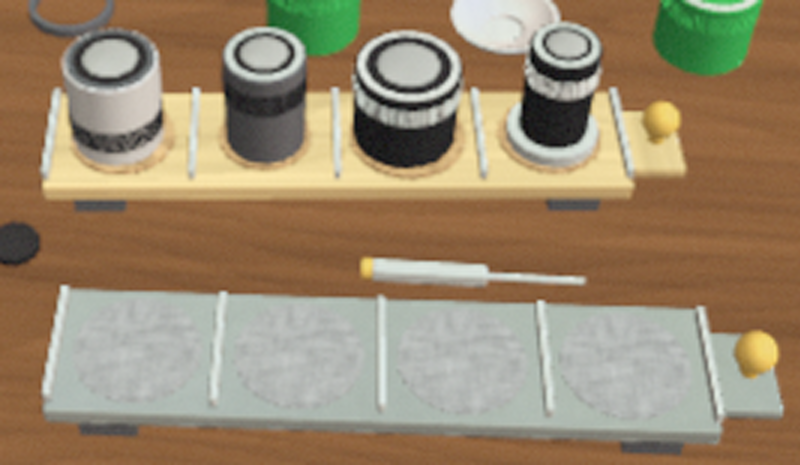

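```bash
cat > meas.py <<'E'
from h import *
im=cv2.imread("pics/top0.png"); hsv=cv2.cvtColor(im,cv2.COLOR_BGR2HSV)
H,S,V=[hsv[...,i].astype(int) for i in range(3)]
roi=np.zeros(V.shape,bool); roi[100:260,150:390]=1
wood=roi&(H>20)&(H<36)&(S>35)&(V>190)
grey=roi&(S<45)&(V>130); grey[168:]=0
wood[:180]=0
for nm,m in(("dry",wood),("test",grey)):
    m=cv2.morphologyEx(m.astype(np.uint8),cv2.MORPH_CLOSE,np.ones((5,5)))
    c=max(cv2.findContours(m,0,cv2.CHAIN_APPROX_NONE)[0],key=cv2.contourArea)
    f=np.zeros_like(m); cv2.drawContours(f,[c],-1,1,-1)
    f=cv2.morphologyEx(f,cv2.MORPH_OPEN,np.ones((31,31)))
    c=max(cv2.findContours(f,0,cv2.CHAIN_APPROX_NONE)[0],key=cv2.contourArea)
    P=cast("top",c.reshape(-1,2),.024)[:,:2]
    r=cv2.minAreaRect((P*1000).astype(np.float32)); print(nm,r)
    ks=roi&(S>125)&(V>225)&(H>20)&(H<35)
    ks=ks.copy(); 
    if nm=="dry": ks[:200]=0
    else: ks[170:]=0
    ks[:,:150]=0; ks[:,200:]=0
    y,x=np.nonzero(ks); print(" knob px",x.mean(),y.mean(),len(x),cast("top",[(x.mean(),y.mean())],.038)*1000)
# rib ends from zoomed picture (top of rib z=.032)
z=lambda X,Y:((X+.5)/3-.5+140,(Y+.5)/3-.5+95)
for nm,rs in(("test",[((116,83),(117,190)),((247,76),(250,181)),((378,67),(384,173)),((511,59),(517,164)),((645,53),(653,160))]),
             ("dry",[((160,341),(171,452)),((296,328),(304,437)),((431,315),(441,425)),((565,303),(575,410)),((701,289),(712,402))])):
    mids=[]
    for a,b in rs:
        P=cast("top",[z(*a),z(*b)],.032)[:,:2]*1000; mids.append(P.mean(0)); print(nm,P.round(1).tolist(),np.linalg.norm(P[0]-P[1]).round(1),P.mean(0).round(1))
    print(np.linalg.norm(np.diff(mids,axis=0),axis=1).round(1), np.mean(mids,0).round(1))
E
python3 meas.py
```

```text
dry ((467.25372314453125, 59.42724609375), (80.4256820678711, 276.8885498046875), 5.639545917510986)
 knob px 181.01162790697674 227.90697674418604 86 [[451.01266514 218.74741045  38.        ]]
test ((629.2778930664062, 60.664527893066406), (80.87618255615234, 349.1493835449219), 3.1478846073150635)
 knob px 164.9142857142857 139.28571428571428 70 [[620.03285981 254.47413328  38.        ]]
test [[655.1, 231.1], [584.8, 228.2]] 70.3 [619.9 229.7]
test [[659.2, 146.7], [590.3, 143.4]] 68.9 [624.7 145.1]
test [[664.9, 62.7], [595.3, 58.5]] 69.7 [630.1  60.6]
test [[670.2, -22.6], [601.2, -25.9]] 69.1 [635.7 -24.2]
test [[674.6, -108.9], [604.0, -112.5]] 70.7 [ 639.3 -110.7]
[84.8 84.7 85.  86.5] [630.   60.1]
dry [[488.3, 198.3], [419.0, 189.9]] 69.8 [453.6 194.1]
dry [[496.4, 113.0], [428.4, 107.3]] 68.3 [462.4 110.2]
dry [[504.6, 28.7], [435.9, 22.5]] 69.0 [470.2  25.6]
dry [[512.2, -55.3], [445.1, -60.8]] 67.3 [478.6 -58. ]
dry [[521.1, -141.1], [449.9, -146.4]] 71.3 [ 485.5 -143.8]
[84.4 85.  84.  86. ] [470.1  25.6]
```

Rib spacing and length come out as 85 and 70 mm, which agrees with the racks as described. Next I locate the lenses in both views.

```bash
cat > lens.py <<'E'
from h import *
dry=np.array([.4702,.0256]); dv=np.array([-.0940,.9956]); 
tst=np.array([.6298,.0604]); tv=np.array([-.0569,.9984])
hts=dict(slim=.099,wide=.081,long=.093,normal=.087)
names=["slim","wide","long","normal"]; ys=[.1275,.0425,-.0425,-.1275]
if __name__=="__main__":
  for n in("top","scene"):
    im=cv2.imread(f"pics/{n}0.png"); hsv=cv2.cvtColor(im,cv2.COLOR_BGR2HSV)
    for nm,y in zip(names,ys):
        g=dry+dv*y; p=proj(n,[*g,hts[nm]])[0]
        # bright disc near predicted top centre
        m=(hsv[...,2]>140)&(hsv[...,1]<60); 
        nl,lab,st,ce=cv2.connectedComponentsWithStats(m.astype(np.uint8),connectivity=4)
        k=min([i for i in range(1,nl) if 40<st[i,4]<900 and st[i,2]<40],key=lambda i:np.hypot(*(ce[i]-p)))
        c=cv2.findContours((lab==k).astype(np.uint8),0,1)[0][0]
        e=cv2.fitEllipse(c); P=cast(n,[e[0]],hts[nm])[0]*1000
        d=P[:2]/1000-g
        print(n,nm,"exp",p.round(),"got",np.round(e[0],1),np.round(e[1],1),st[k,4],P.round(1),"off mm",(d*1000).round(1))
  for t,nm in((tst,tv),): pass
  for n in ("scene",):
    for c,v,lab in((dry,dv,'dry'),(tst,tv,'tst')):
      for y in(-.17,-.085,0,.085,.17):
        u=np.array([v[1],-v[0]]); print(lab,y,proj(n,[[*(c+v*y+u*.035),.032],[*(c+v*y-u*.035),.032]]).round(0).tolist())
E
python3 lens.py
```

```text
top slim exp [211. 221.] got [215.7 223.1] [28.8 31.3] 724 [455.2 145.1  99. ] off mm [-3.  -7.4]
top wide exp [261. 218.] got [262.1 217.9] [20.3 20.4] 354 [465.7  65.9  81. ] off mm [-0.5 -2. ]
top long exp [309. 212.] got [308.7 210.9] [26.  27.1] 524 [477.  -15.8  93. ] off mm [2.8 0.9]
top normal exp [357. 208.] got [358.4 207.8] [17.5 18.1] 273 [ 483.  -103.6   87. ] off mm [ 0.8 -2.3]
scene slim exp [371. 179.] got [369.  206.9] [23.  28.7] 236 [527.4 146.8  99. ] off mm [69.2 -5.7]
scene wide exp [320. 186.] got [320.9 186.3] [13.3 20.2] 234 [466.1  68.8  81. ] off mm [-0.1  0.9]
scene long exp [271. 181.] got [272.8 182.3] [ 9.9 14.9] 133 [476.9 -13.2  93. ] off mm [2.7 3.5]
scene normal exp [221. 184.] got [221.4 184. ] [11.8 17.5] 182 [ 483.2 -101.    87. ] off mm [1.  0.4]
dry -0.17 [[198.0, 221.0], [202.0, 193.0]]
dry -0.085 [[247.0, 221.0], [248.0, 193.0]]
dry 0 [[295.0, 221.0], [295.0, 193.0]]
dry 0.085 [[344.0, 221.0], [341.0, 193.0]]
dry 0.17 [[393.0, 221.0], [387.0, 193.0]]
tst -0.17 [[198.0, 295.0], [205.0, 259.0]]
tst -0.085 [[254.0, 296.0], [257.0, 261.0]]
tst 0 [[310.0, 298.0], [310.0, 262.0]]
tst 0.085 [[366.0, 300.0], [363.0, 264.0]]
tst 0.17 [[423.0, 302.0], [416.0, 265.0]]
```

```bash
cat > plan.py <<'E'
from h import *
from lens import dry,dv,tst,tv
# averaged two-view offset: +1.3 mm in y for everything measured in the top view
B=np.array([0,.0013])
L=dict(wide=[.4659,.0673],long=[.477,-.0145],normal=[.4831,-.1023])
a=cast("top",[(210.8,220.5)],.099)[0]; b=cast("scene",[(373.8,178.8)],.099)[0]
L['slim']=list((a[:2]+b[:2])/2)
dest={n:tst+B+tv*y for n,y in zip(["slim","wide","long","normal"],[-.1275,-.0425,.0425,.1275])}
def go(xyz,v):
    """v: row direction; jaws along perpendicular. prints tool-frame shift cm, twist"""
    s=sensors.observe(); R=Rn.from_euler('xyz',s['tool_rot']).as_matrix()
    d=R.T@(np.array(xyz)-s['position'])*100
    u=np.array([v[1],-v[0],0]); ul=R.T@u; t=np.arctan2(ul[2],ul[1]); t=(t+np.pi/2)%np.pi-np.pi/2
    print("pos",s['position'].round(4),"q7",s['qpos'][6].round(2),"w",s['grip_width'].round(4),"F",s['force'].round(1),"t",round(s['clock'],2)," -> d",d.round(2),"twist",t.round(3))
if __name__=="__main__":
    print(a,b); print(L); print({k:v.round(4) for k,v in dest.items()})
    print(Rn.from_euler('xyz',sensors.observe()['tool_rot']).as_matrix().round(3))
    go([*L['slim'],.2],dv)
    go([*L['slim'],.16],dv)
E
python3 plan.py
```

```text
[0.45966546 0.15370386 0.099     ] [0.45838299 0.15694904 0.099     ]
{'wide': [0.4659, 0.0673], 'long': [0.477, -0.0145], 'normal': [0.4831, -0.1023], 'slim': [np.float64(0.45902422317128067), np.float64(0.15532644686732217)]}
{'slim': array([ 0.6371, -0.0656]), 'wide': array([0.6322, 0.0193]), 'long': array([0.6274, 0.1041]), 'normal': array([0.6225, 0.189 ])}
[[-0.     0.302  0.953]
 [-0.001  0.953 -0.302]
 [-1.    -0.001  0.   ]]Traceback (most recent call last):
  File "plan.py", line 18, in <module>
    go([*L['slim'],.2],dv)
    ~~^^^^^^^^^^^^^^^^^^^^
  File "plan.py", line 14, in go
    print("pos",s['position'].round(4),"q7",s['qpos'][6].round(2),"w",s['grip_width'].round(4),"F",s['force'].round(1),"t",round(s['clock'],2)," -> d",d.round(2),"twist",t.round(3))
                                                                      ^^^^^^^^^^^^^^^^^^^^^
AttributeError: 'float' object has no attribute 'round'
```

```bash
sed -i "s/s\['grip_width'\].round(4)/round(float(s['grip_width']),4)/; s/-> d\",d.round(2)/-> d\",d.round(2).tolist()/" plan.py; python3 plan.py
```

```text
[0.45966546 0.15370386 0.099     ] [0.45838299 0.15694904 0.099     ]
{'wide': [0.4659, 0.0673], 'long': [0.477, -0.0145], 'normal': [0.4831, -0.1023], 'slim': [np.float64(0.45902422317128067), np.float64(0.15532644686732217)]}
{'slim': array([ 0.6371, -0.0656]), 'wide': array([0.6322, 0.0193]), 'long': array([0.6274, 0.1041]), 'normal': array([0.6225, 0.189 ])}
[[-0.     0.302  0.953]
 [-0.001  0.953 -0.302]
 [-1.    -0.001  0.   ]]
pos [0.1887 0.5955 0.2036] q7 -0.11 w 0.0855 F [-0.7  0.3 -0.6] t 0.1  -> d [0.39, -33.8, 39.06] twist 1.17
pos [0.1887 0.5955 0.2036] q7 -0.11 w 0.0855 F [-0.7  0.3 -0.6] t 0.1  -> d [4.39, -33.8, 39.06] twist 1.17
```

Call:
arm_command:
  commands:
    - {"dx": 0,"dy": -2,"dz": 2.3,"twist": 0.07}
    - {"dx": 0,"dy": -5,"dz": 5.8,"twist": 0.17}
    - {"dx": 0,"dy": -8,"dz": 9.2,"twist": 0.28}
    - {"dx": 0,"dy": -11,"dz": 12.7,"twist": 0.39}
    - {"dx": 0,"dy": -14,"dz": 16.2,"twist": 0.5}
    - {"dx": 0,"dy": -17,"dz": 19.6,"twist": 0.6}
    - {"dx": 0,"dy": -20,"dz": 23.1,"twist": 0.7}
    - {"dx": 0,"dy": -23,"dz": 26.6,"twist": 0.8}
    - {"dx": 0,"dy": -26,"dz": 30,"twist": 0.9}
    - {"dx": 0,"dy": -29,"dz": 33.5,"twist": 1.0}
    - {"dx": 0,"dy": -31.5,"dz": 36.4,"twist": 1.1}
    - {"dx": 0,"dy": -33.8,"dz": 39.06,"twist": 1.17}
  grip: -1
  squeeze: 50

```text
clock: 1.1
position: [0.445, 0.1771, 0.204]
tool_rot: [-0.295, 1.57, -1.777]
force: [1.1, 1.7, 0.5]
grip_width: 0.0854
```

Run:
```python
from plan import *
go([*L['slim'],.16],dv)
go([*L['slim'],.052],dv)
print(sensors.observe()['qpos'].round(2))
for n in("scene","top"): cv2.imwrite(f"pics/{n}1.png",imaging.grab_frame(n)[:,:,::-1])
```

```text
pos [0.445  0.1771 0.204 ] q7 -0.27 w 0.0854 F [1.1 1.7 0.5] t 1.1  -> d [4.4, 1.21, 2.29] twist -0.005
pos [0.445  0.1771 0.204 ] q7 -0.27 w 0.0854 F [1.1 1.7 0.5] t 1.1  -> d [15.2, 1.21, 2.28] twist -0.005
[-0.8   0.31  0.36  1.99 -0.14  0.87 -0.27]
```

Call:
arm_command:
  commands:
    - {"dx": 1.5,"dy": 0.6,"dz": 1.2,"twist": 0}
    - {"dx": 3,"dy": 1.21,"dz": 2.29,"twist": -0.005}
    - {"dx": 4.4,"dy": 1.21,"dz": 2.29,"twist": -0.005}
    - {"dx": 4.4,"dy": 1.21,"dz": 2.29,"twist": -0.005}
    - {"dx": 4.4,"dy": 1.21,"dz": 2.29,"twist": -0.005}

```text
clock: 1.62
position: [0.4606, 0.1513, 0.16]
tool_rot: [-0.184, 1.567, -1.667]
force: [0.3, -0.4, 0.0]
grip_width: 0.0855
```

Run:
```python
from plan import *
go([*L['slim'],.052],dv)
im=imaging.grab_frame("scene")[:,:,::-1]
cv2.imwrite(f"pics/scene2.png",cv2.resize(im[100:260,280:460],None,fx=3,fy=3))
```

```text
pos [0.4606 0.1513 0.16  ] q7 -0.17 w 0.0855 F [ 0.3 -0.4  0. ] t 1.62  -> d [10.8, -0.11, -0.45] twist -0.006
```

View pics/scene2.png

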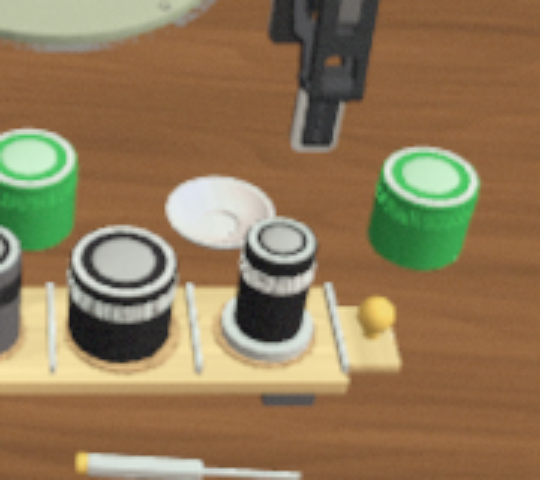

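Run:
```python
from plan import *
p=sensors.observe()['position']
# near finger tip: jaw +u 42.5..57mm, z tip ~ .152 (+13 open)
for off in(.043,.057):
  for dz in(-.008,.005): print(off,dz,proj("scene",[p[0]+off,p[1]+off*.094,p[2]+dz])[0].round(1), "zoom",((proj("scene",[p[0]+off,p[1]+off*.094,p[2]+dz])[0]-[280,100])*3).round())
```

```text
0.043 -0.008 [378.7 172.2] zoom [296. 216.]
0.043 0.005 [379.9 165.7] zoom [300. 197.]
0.057 -0.008 [379.9 178.1] zoom [300. 234.]
0.057 0.005 [381.1 171.7] zoom [303. 215.]
```

Run:
```python
from plan import *
p=sensors.observe()['position']; print(p)
for off in(-.057,-.043,.043,.057):print(off,proj("scene",[p[0]+off,p[1]+off*.094,p[2]-.008])[0].round(1),proj("top",[p[0]+off,p[1]+off*.094,p[2]-.008])[0].round(1))
cv2.imwrite("pics/scene3.png",imaging.grab_frame("scene")[:,:,::-1]);cv2.imwrite("pics/top3.png",imaging.grab_frame("top")[:,:,::-1])
```

```text
[0.4608934  0.15164777 0.16055687]
-0.057 [370.5 133.5] [209.6 252.4]
-0.043 [371.6 138.5] [208.9 243.6]
0.043 [378.7 172.2] [205.  190.6]
0.057 [379.9 178.1] [204.3 182.1]
```

View pics/scene3.png

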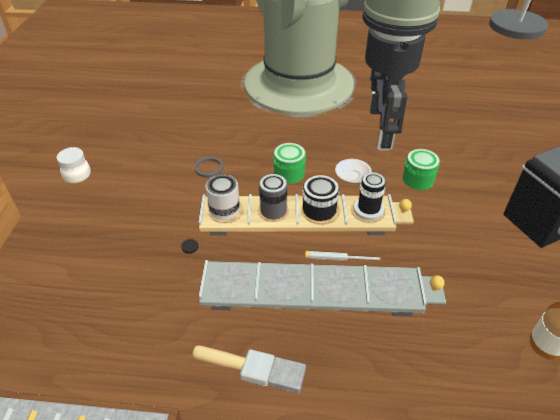

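View pics/top3.png

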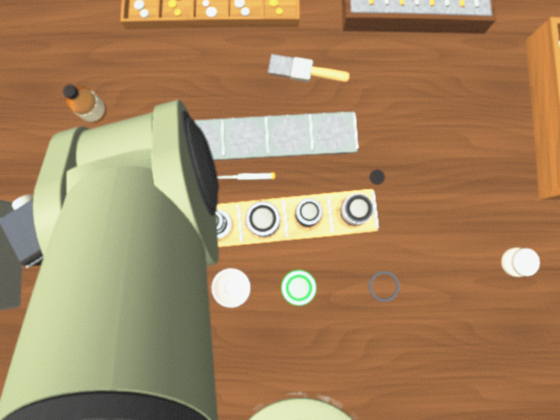

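Run:
```python
from plan import *
from workcell import bot
print(proj("scene",[[0,0,0],[0.1,0,0],[0,.1,0]]).round(),proj("top",[[0,0,0],[.1,0,0]]).round(), bot.tip_extent)
# tip near finger seen at scene (386,149): where at given z / x
for z in(.152,.165,.18,.2,.22): print(z,cast("scene",[(386,148.5),(377.5,112)],z).round(3).tolist())
im=cv2.imread("pics/scene3.png"); cv2.imwrite("pics/s3z.png",cv2.resize(im[0:240,320:460],None,fx=2.5,fy=2.5,interpolation=cv2.INTER_CUBIC))
```

```text
[[298.  84.]
 [295. 106.]
 [339.  86.]] [[299. 469.]
 [299. 416.]] 0.008
0.152 [[0.442, 0.17, 0.152], [0.337, 0.161, 0.152]]
0.165 [[0.459, 0.168, 0.165], [0.357, 0.158, 0.165]]
0.18 [[0.479, 0.164, 0.18], [0.38, 0.155, 0.18]]
0.2 [[0.505, 0.16, 0.2], [0.41, 0.151, 0.2]]
0.22 [[0.531, 0.155, 0.22], [0.44, 0.147, 0.22]]
```

View pics/s3z.png

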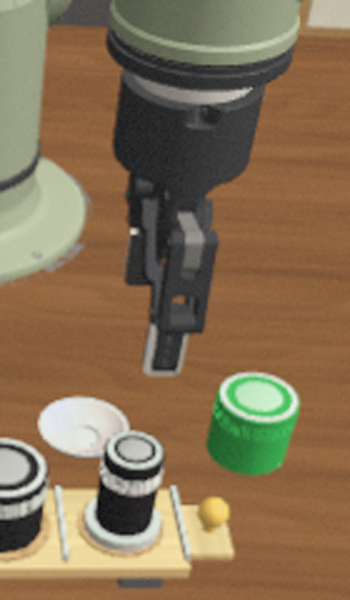

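The near fingertip shows at (386,149), where the reported pose predicts about (380,172). The gripper looks roughly 40 mm higher than reported. I'll go down part-way with the jaws open and look again.

Call:
arm_command:
  commands:
    - {"dx": 1,"dy": -0.05,"dz": -0.2}
    - {"dx": 2.5,"dy": -0.11,"dz": -0.4}
    - {"dx": 4,"dy": -0.11,"dz": -0.4}
    - {"dx": 5,"dy": -0.11,"dz": -0.4}
    - {"dx": 5,"dy": -0.11,"dz": -0.4}
    - {"dx": 5,"dy": -0.11,"dz": -0.4}

```text
validation failed for argument at $.co...
```

Run:
```python
from plan import *
go([*L['slim'],.052],dv)
im=imaging.grab_frame("scene")[:,:,::-1]
cv2.imwrite("pics/s4z.png",cv2.resize(im[60:240,320:460],None,fx=3.2,fy=3.2,interpolation=cv2.INTER_CUBIC))
p=sensors.observe()['position']
for off in(-.057,-.043,.043,.057):print(off,proj("scene",[p[0]+off,p[1]+off*.094,p[2]-.008])[0].round(1))
```

```text
pos [0.4611 0.1519 0.161 ] q7 -0.17 w 0.0855 F [-0.8 -0.5  0. ] t 1.77  -> d [10.89, -0.2, -0.38] twist -0.005
-0.057 [370.7 133.4]
-0.043 [371.8 138.4]
0.043 [378.9 172.1]
0.057 [380.2 178.1]
```

View pics/s4z.png

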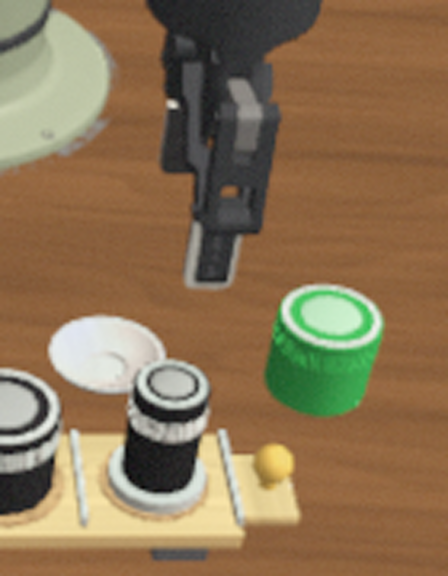

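Call:
arm_command:
  commands:
    - {"dx": 1,"dy": -0.1,"dz": -0.2,"twist": 0}
    - {"dx": 2.5,"dy": -0.2,"dz": -0.4,"twist": 0}
    - {"dx": 4,"dy": -0.2,"dz": -0.4,"twist": 0}
    - {"dx": 5,"dy": -0.2,"dz": -0.4,"twist": 0}
    - {"dx": 5,"dy": -0.2,"dz": -0.4,"twist": 0}
    - {"dx": 5,"dy": -0.2,"dz": -0.4,"twist": 0}

```text
clock: 2.32
position: [0.4588, 0.1555, 0.1108]
tool_rot: [0.392, 1.568, -1.09]
force: [0.4, 0.4, 0.5]
grip_width: 0.0856
```

Run:
```python
from plan import *
go([*L['slim'],.052],dv)
im=imaging.grab_frame("scene")[:,:,::-1]
cv2.imwrite("pics/s5z.png",cv2.resize(im[60:240,320:460],None,fx=3.2,fy=3.2,interpolation=cv2.INTER_CUBIC))
p=sensors.observe()['position']
for off in(-.057,-.043,.043,.057):print(off,proj("scene",[p[0]+off,p[1]+off*.094,p[2]-.008])[0].round(1))
```

```text
pos [0.4588 0.1555 0.1108] q7 -0.14 w 0.0856 F [0.4 0.4 0.5] t 2.32  -> d [5.88, 0.02, 0.01] twist -0.005
-0.057 [369.1 155.8]
-0.043 [370.1 160.8]
0.043 [376.8 194.7]
0.057 [378.  200.7]
```

View pics/s5z.png

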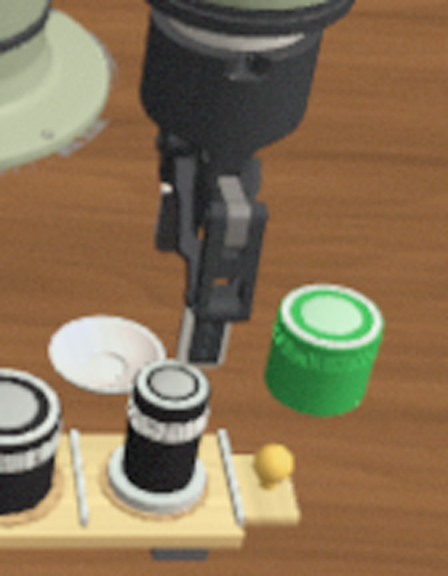

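Run:
```python
from plan import *
for z in(.103,.116,.13,.145,.16): print(z,cast("scene",[(383.4,173),(373,137)],z).round(3).tolist())
f=imaging.grab_frame("top")[:,:,::-1]; cv2.imwrite("pics/t5z.png",cv2.resize(f[90:310,130:400],None,fx=2.5,fy=2.5,interpolation=cv2.INTER_CUBIC))
```

```text
0.103 [[0.446, 0.173, 0.103], [0.346, 0.159, 0.103]]
0.116 [[0.462, 0.17, 0.116], [0.363, 0.157, 0.116]]
0.13 [[0.478, 0.168, 0.13], [0.383, 0.154, 0.13]]
0.145 [[0.496, 0.164, 0.145], [0.403, 0.152, 0.145]]
0.16 [[0.514, 0.161, 0.16], [0.424, 0.149, 0.16]]
```

View pics/t5z.png

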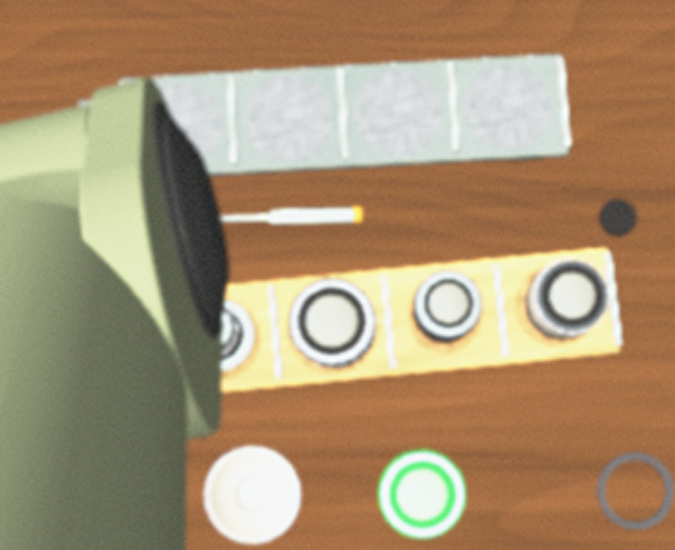

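Call:
arm_command:
  commands:
    - {"dx": 1,"dy": 0,"dz": 0,"twist": 0}
    - {"dx": 2,"dy": 0,"dz": 0,"twist": 0}
    - {"dx": 3,"dy": 0,"dz": 0,"twist": 0}
    - {"dx": 4,"dy": 0,"dz": 0,"twist": 0}
    - {"dx": 4.5,"dy": 0,"dz": 0,"twist": 0}
    - {"dx": 4.5,"dy": 0,"dz": 0,"twist": 0}

```text
clock: 2.92
position: [0.4587, 0.1552, 0.0651]
tool_rot: [0.145, 1.568, -1.338]
force: [0.4, 0.2, 0.9]
grip_width: 0.086
```

Run:
```python
from plan import *
go([*L['slim'],.052],dv)
im=imaging.grab_frame("scene")[:,:,::-1]
cv2.imwrite("pics/s6z.png",cv2.resize(im[80:240,300:440],None,fx=3.6,fy=3.6,interpolation=cv2.INTER_CUBIC))
```

```text
pos [0.4587 0.1552 0.0651] q7 -0.1 w 0.086 F [0.4 0.2 0.9] t 2.92  -> d [1.31, 0.03, -0.01] twist -0.006
```

View pics/s6z.png

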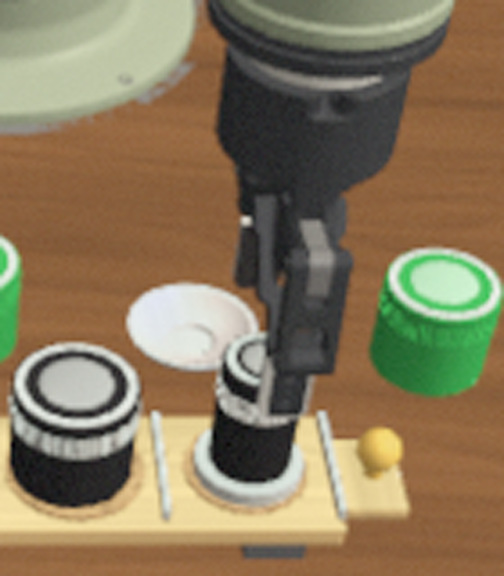

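Run:
```python
from plan import *
for z in(.06,.07,.08,.09,.1,.11): print(z,cast("scene",[(379.7,195)],z).round(3).tolist(), proj("scene",[.503,.1592,z])[0].round(1),proj("scene",[.518,.161,z])[0].round(1))
```

```text
0.06 [[0.455, 0.172, 0.06]] [373.  213.7] [374.4 220.2]
0.07 [[0.466, 0.171, 0.07]] [373.8 209.5] [375.3 216. ]
0.08 [[0.477, 0.169, 0.08]] [374.6 205.3] [376.1 211.7]
0.09 [[0.488, 0.167, 0.09]] [375.4 200.9] [376.9 207.4]
0.1 [[0.499, 0.165, 0.1]] [376.3 196.5] [377.8 202.9]
0.11 [[0.51, 0.163, 0.11]] [377.1 192. ] [378.7 198.4]
```

Run:
```python
from plan import *
im=imaging.grab_frame("scene")[:,:,::-1]
im=imaging.grab_frame("scene")[:,:,::-1]
print(sensors.observe()['clock'])
c=im[40:200,320:460]
g=cv2.createCLAHE(3,(4,4)); l=cv2.cvtColor(c,cv2.COLOR_BGR2LAB); l[...,0]=g.apply(l[...,0]); c=cv2.cvtColor(l,cv2.COLOR_LAB2BGR)
cv2.imwrite("pics/s7z.png",cv2.resize(c,None,fx=3.7,fy=3.7,interpolation=cv2.INTER_CUBIC))
```

```text
3.0667
```

View pics/s7z.png

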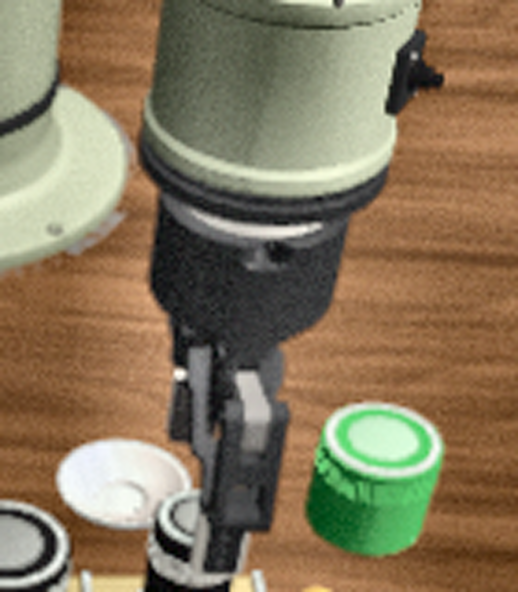

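Call:
arm_command:
  commands:
    - {"dx": 0.6,"dy": 0,"dz": 0,"twist": 0}
    - {"dx": 1.2,"dy": 0,"dz": 0,"twist": 0}
    - {"dx": 1.6,"dy": 0,"dz": 0,"twist": 0}
    - {"dx": 1.6,"dy": 0,"dz": 0,"twist": 0}

```text
clock: 3.4
position: [0.4591, 0.1554, 0.0497]
tool_rot: [0.568, 1.568, -0.914]
force: [0.3, -0.7, -0.5]
grip_width: 0.0855
```

Run:
```python
from plan import *
go([*L['slim'],.048],dv)
im=imaging.grab_frame("scene")[:,:,::-1]
cv2.imwrite("pics/s8z.png",cv2.resize(im[80:240,300:440],None,fx=3.6,fy=3.6,interpolation=cv2.INTER_CUBIC))
```

```text
pos [0.4591 0.1554 0.0497] q7 -0.09 w 0.0855 F [ 0.3 -0.7 -0.5] t 3.4  -> d [0.17, -0.01, 0.01] twist -0.006
```

View pics/s8z.png

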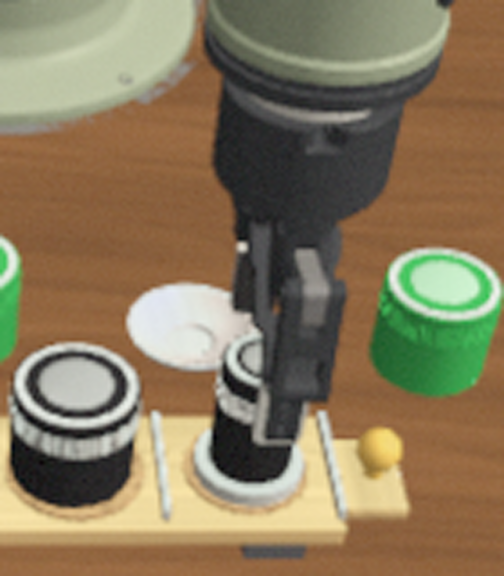

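Call:
arm_command:
  commands:
    - {"dx": 0,"dy": 0,"dz": 0,"twist": 0}
    - {"dx": 0,"dy": 0,"dz": 0,"twist": 0}
    - {"dx": 0,"dy": 0,"dz": 0,"twist": 0}
    - {"dx": 0,"dy": 0,"dz": 0,"twist": 0}
    - {"dx": 0,"dy": 0,"dz": 0,"twist": 0}
    - {"dx": 0,"dy": 0,"dz": 0,"twist": 0}
  grip: 1
  squeeze: 30

```text
clock: 3.95
position: [0.4595, 0.1555, 0.0504]
tool_rot: [0.835, 1.568, -0.648]
force: [1.0, 0.6, 5.3]
grip_width: 0.0401
```

Run:
```python
from plan import *
go([*L['slim'],.048],dv)
im=imaging.grab_frame("scene")[:,:,::-1]
cv2.imwrite("pics/s9z.png",cv2.resize(im[80:240,300:440],None,fx=3.6,fy=3.6,interpolation=cv2.INTER_CUBIC))
```

```text
pos [0.4595 0.1555 0.0504] q7 -0.09 w 0.0401 F [1.  0.6 5.3] t 3.95  -> d [0.24, -0.05, 0.01] twist -0.006
```

View pics/s9z.png

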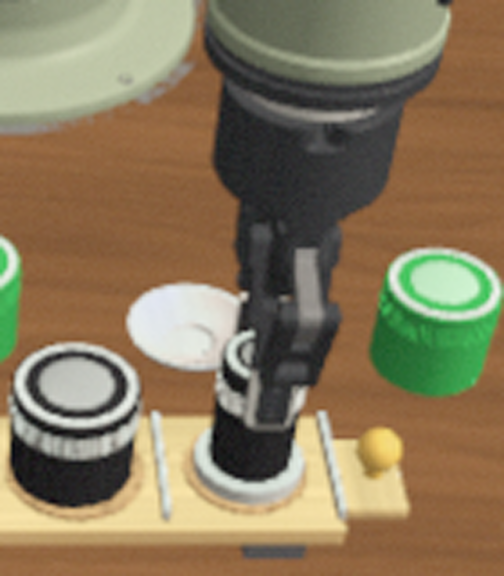

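Closing stopped at 40 mm, on the barrel. The picture puts the fingertips at about z=0.085, so only the lens top is gripped and the real grasp sits about 40 mm above the reported one. I'll open and go lower in small steps while watching the force.

Call:
arm_command:
  commands:
    - {"dx": 0,"dy": 0,"dz": 0,"twist": 0}
    - {"dx": 0,"dy": 0,"dz": 0,"twist": 0}
    - {"dx": 0,"dy": 0,"dz": 0,"twist": 0}
    - {"dx": 0,"dy": 0,"dz": 0,"twist": 0}
    - {"dx": 0,"dy": 0,"dz": 0,"twist": 0}
    - {"dx": 0.3,"dy": 0,"dz": 0,"twist": 0}
    - {"dx": 0.6,"dy": 0,"dz": 0,"twist": 0}
    - {"dx": 0.9,"dy": 0,"dz": 0,"twist": 0}
    - {"dx": 1.2,"dy": 0,"dz": 0,"twist": 0}
    - {"dx": 1.2,"dy": 0,"dz": 0,"twist": 0}
  grip: -1

```text
clock: 4.83
position: [0.4592, 0.1553, 0.0377]
tool_rot: [0.541, 1.568, -0.941]
force: [-0.9, -0.1, 0.1]
grip_width: 0.085
```

Run:
```python
from plan import *
go([*L['slim'],.030],dv)
im=imaging.grab_frame("scene")[:,:,::-1]
cv2.imwrite("pics/s10z.png",cv2.resize(im[80:240,300:440],None,fx=3.6,fy=3.6,interpolation=cv2.INTER_CUBIC))
```

```text
pos [0.4592 0.1553 0.0377] q7 -0.08 w 0.085 F [-0.9 -0.1  0.1] t 4.83  -> d [0.77, -0.02, -0.01] twist -0.006
```

View pics/s10z.png

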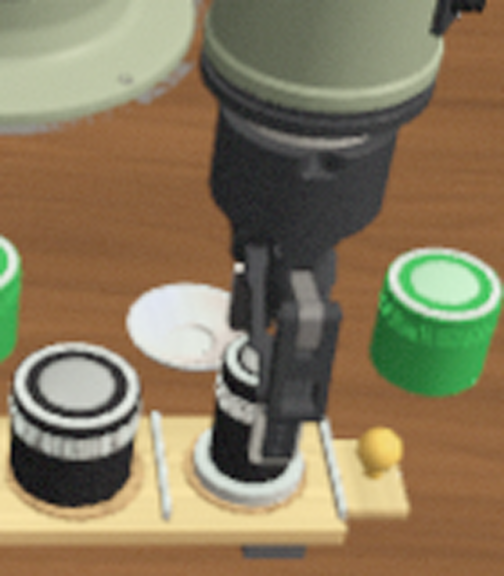

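Call:
arm_command:
  commands:
    - {"dx": 0.1,"dy": 0,"dz": 0,"twist": 0}
    - {"dx": 0.2,"dy": 0,"dz": 0,"twist": 0}
    - {"dx": 0.3,"dy": 0,"dz": 0,"twist": 0}
    - {"dx": 0.4,"dy": 0,"dz": 0,"twist": 0}

```text
clock: 5.22
position: [0.4594, 0.1553, 0.0339]
tool_rot: [0.65, 1.568, -0.833]
force: [0.6, 0.2, 0.7]
grip_width: 0.0851
```

Call:
arm_command:
  commands:
    - {"dx": 0.1,"dy": 0,"dz": 0,"twist": 0}
    - {"dx": 0.2,"dy": 0,"dz": 0,"twist": 0}
    - {"dx": 0.3,"dy": 0,"dz": 0,"twist": 0}

```text
clock: 5.47
position: [0.4594, 0.1554, 0.0308]
tool_rot: [0.662, 1.568, -0.82]
force: [-0.5, -0.7, -0.1]
grip_width: 0.0856
```

Call:
arm_command:
  commands:
    - {"dx": 0.1,"dy": 0,"dz": 0,"twist": 0}
    - {"dx": 0.2,"dy": 0,"dz": 0,"twist": 0}
    - {"dx": 0.3,"dy": 0,"dz": 0,"twist": 0}

```text
clock: 5.72
position: [0.4594, 0.1554, 0.0277]
tool_rot: [0.661, 1.568, -0.821]
force: [1.2, -0.5, -0.7]
grip_width: 0.0853
```

Call:
arm_command:
  commands:
    - {"dx": 0.1,"dy": 0,"dz": 0,"twist": 0}
    - {"dx": 0.2,"dy": 0,"dz": 0,"twist": 0}
    - {"dx": 0.3,"dy": 0,"dz": 0,"twist": 0}

```text
clock: 5.97
position: [0.4594, 0.1553, 0.0246]
tool_rot: [0.648, 1.568, -0.835]
force: [0.2, -0.3, 0.6]
grip_width: 0.0851
```

Run:
```python
from plan import *
go([*L['slim'],.030],dv)
im=imaging.grab_frame("scene")[:,:,::-1]
cv2.imwrite("pics/s11z.png",cv2.resize(im[80:240,300:440],None,fx=3.6,fy=3.6,interpolation=cv2.INTER_CUBIC))
```

```text
pos [0.4594 0.1553 0.0246] q7 -0.08 w 0.0851 F [ 0.2 -0.3  0.6] t 5.97  -> d [-0.54, -0.04, -0.0] twist -0.006
```

View pics/s11z.png

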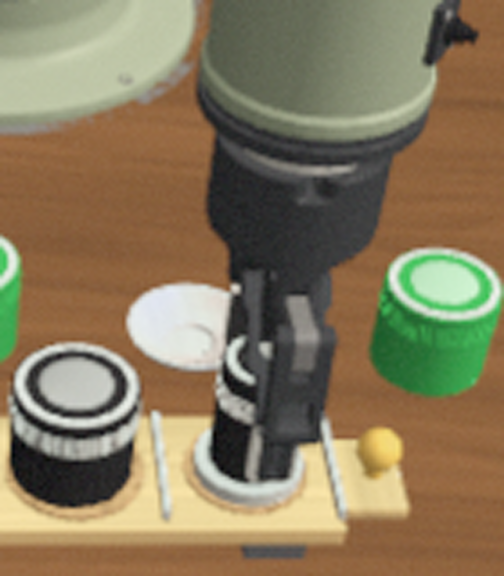

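Call:
arm_command:
  commands:
    - {"dx": 0.2,"dy": 0,"dz": 0,"twist": 0}
    - {"dx": 0.2,"dy": 0,"dz": 0,"twist": 0}
    - {"dx": 0.2,"dy": 0,"dz": 0,"twist": 0}
    - {"dx": 0.2,"dy": 0,"dz": 0,"twist": 0}
    - {"dx": 0.2,"dy": 0,"dz": 0,"twist": 0}
    - {"dx": 0.2,"dy": 0,"dz": 0,"twist": 0}
    - {"dx": 0.2,"dy": 0,"dz": 0,"twist": 0}
  grip: 1
  squeeze: 50

```text
clock: 6.6
position: [0.4595, 0.1553, 0.0227]
tool_rot: [0.702, 1.568, -0.781]
force: [-0.3, -0.3, 5.6]
grip_width: 0.0398
```

Run:
```python
from plan import *
go([*L['slim'],.030],dv)
im=imaging.grab_frame("scene")[:,:,::-1]
cv2.imwrite("pics/s12z.png",cv2.resize(im[80:240,300:440],None,fx=3.6,fy=3.6,interpolation=cv2.INTER_CUBIC))
```

```text
pos [0.4595 0.1553 0.0227] q7 -0.08 w 0.0398 F [-0.3 -0.3  5.6] t 6.6  -> d [-0.73, -0.04, -0.0] twist -0.006
```

View pics/s12z.png

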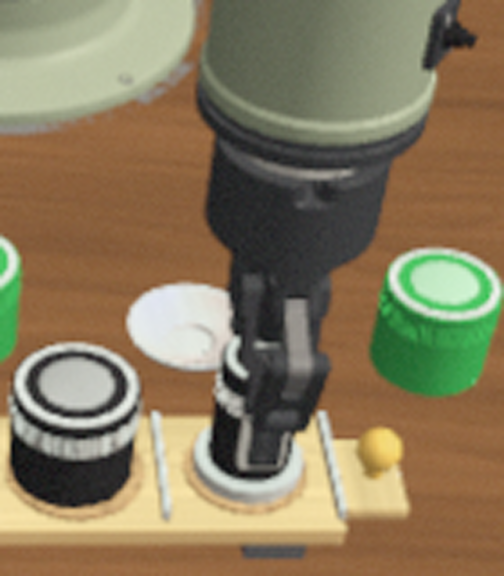

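Run:
```python
from plan import *
go([*dest['slim'],.125],tv)
```

```text
pos [0.4595 0.1553 0.0227] q7 -0.08 w 0.04 F [-0.2 -1.2  6.2] t 6.65  -> d [-10.15, 15.76, 23.59] twist 0.031
```

Call:
arm_command:
  commands:
    - {"dx": -1,"dy": 0,"dz": 0,"twist": 0}
    - {"dx": -3,"dy": 0,"dz": 0,"twist": 0}
    - {"dx": -5.5,"dy": 0,"dz": 0,"twist": 0}
    - {"dx": -8,"dy": 0,"dz": 0,"twist": 0}
    - {"dx": -10,"dy": 0.5,"dz": 0.7,"twist": 0}
    - {"dx": -10.2,"dy": 1.5,"dz": 2.2,"twist": 0}
    - {"dx": -10.2,"dy": 3,"dz": 4.5,"twist": 0.01}
    - {"dx": -10.2,"dy": 4.5,"dz": 6.8,"twist": 0.015}
    - {"dx": -10.2,"dy": 6,"dz": 9,"twist": 0.02}
    - {"dx": -10.2,"dy": 7.5,"dz": 11.2,"twist": 0.03}
    - {"dx": -10.2,"dy": 9,"dz": 13.5,"twist": 0.03}
    - {"dx": -10.2,"dy": 10.5,"dz": 15.7,"twist": 0.03}

```text
clock: 7.65
position: [0.5782, 0.0071, 0.1259]
tool_rot: [0.699, 1.568, -0.814]
force: [0.7, 0.5, -2.4]
grip_width: 0.0398
```

Run:
```python
from plan import *
go([*dest['slim'],.125],tv)
```

```text
pos [0.5782 0.0071 0.1259] q7 0.16 w 0.0398 F [ 0.7  0.5 -2.4] t 7.65  -> d [0.11, 5.46, 7.6] twist 0.001
```

Call:
arm_command:
  commands:
    - {"dx": 0,"dy": 1.6,"dz": 2.2,"twist": 0}
    - {"dx": 0,"dy": 3.1,"dz": 4.3,"twist": 0}
    - {"dx": 0,"dy": 4.3,"dz": 6,"twist": 0}
    - {"dx": 0,"dy": 5.1,"dz": 7.1,"twist": 0}
    - {"dx": 0,"dy": 5.46,"dz": 7.6,"twist": 0}
    - {"dx": 0,"dy": 5.46,"dz": 7.6,"twist": 0}
    - {"dx": 0,"dy": 5.46,"dz": 7.6,"twist": 0}

```text
clock: 8.23
position: [0.6365, -0.065, 0.1262]
tool_rot: [0.599, 1.569, -0.914]
force: [-0.7, 0.7, -1.1]
grip_width: 0.0403
```

Run:
```python
from plan import *
go([*dest['slim'],.0215],tv)
im=imaging.grab_frame("scene")[:,:,::-1]
cv2.imwrite("pics/s13z.png",cv2.resize(im[130:330,150:350],None,fx=3,fy=3,interpolation=cv2.INTER_CUBIC))
```

```text
pos [ 0.6365 -0.065   0.1262] q7 0.28 w 0.0403 F [-0.7  0.7 -1.1] t 8.23  -> d [10.47, 0.04, 0.05] twist 0.001
```

View pics/s13z.png

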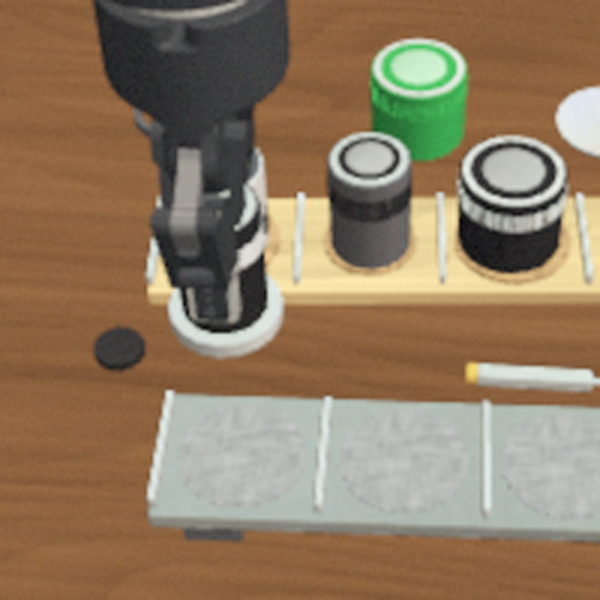

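Call:
arm_command:
  commands:
    - {"dx": 2,"dy": 0,"dz": 0.05,"twist": 0}
    - {"dx": 4,"dy": 0,"dz": 0.05,"twist": 0}
    - {"dx": 6,"dy": 0,"dz": 0.05,"twist": 0}
    - {"dx": 8,"dy": 0,"dz": 0.05,"twist": 0}
    - {"dx": 9,"dy": 0,"dz": 0.05,"twist": 0}
    - {"dx": 9.5,"dy": 0,"dz": 0.05,"twist": 0}
    - {"dx": 9.5,"dy": 0,"dz": 0.05,"twist": 0}

```text
clock: 8.87
position: [0.6362, -0.0646, 0.0308]
tool_rot: [0.105, 1.569, -1.407]
force: [-0.0, -0.4, -2.1]
grip_width: 0.0401
```

Run:
```python
from plan import *
go([*dest['slim'],.0200],tv)
print(cast("scene",[(225.7,236)],.1305))
im=imaging.grab_frame("scene")[:,:,::-1]
cv2.imwrite("pics/s14z.png",cv2.resize(im[130:330,150:350],None,fx=3,fy=3,interpolation=cv2.INTER_CUBIC))
im=imaging.grab_frame("top")[:,:,::-1]
cv2.imwrite("pics/t14z.png",cv2.resize(im[90:290,200:400],None,fx=3,fy=3,interpolation=cv2.INTER_CUBIC))
```

```text
pos [ 0.6362 -0.0646  0.0308] q7 0.31 w 0.0401 F [-0.  -0.4 -2.1] t 8.87  -> d [1.08, 0.08, 0.11] twist 0.003
[[ 0.63910865 -0.06323728  0.1305    ]]
```

View pics/s14z.png

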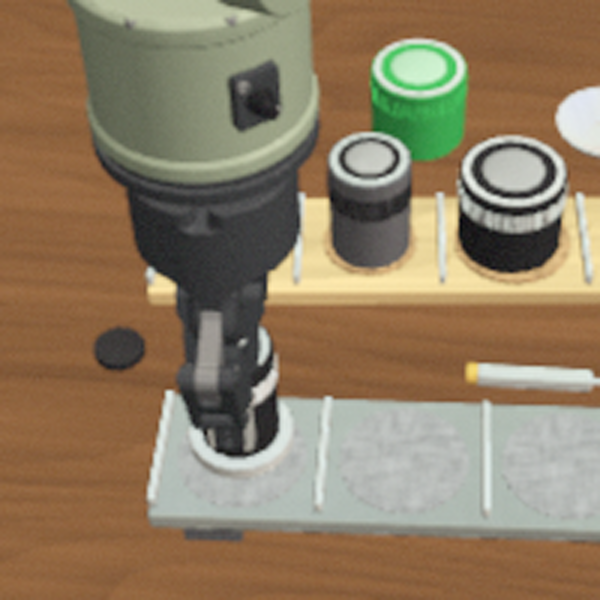

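View pics/t14z.png

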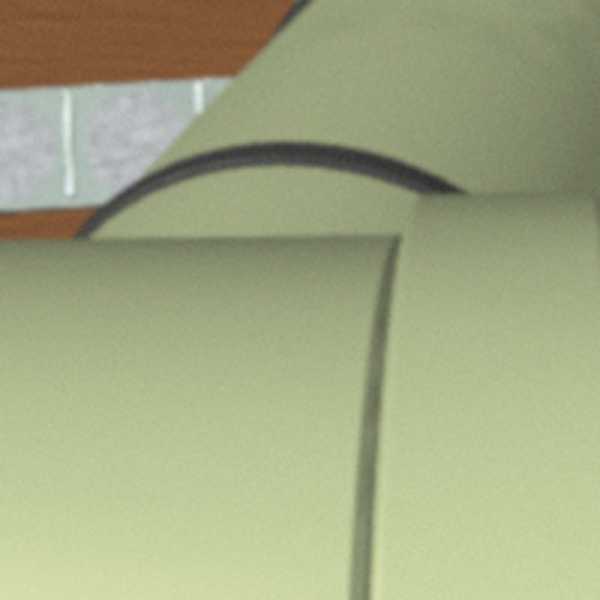

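Call:
arm_command:
  commands:
    - {"dx": 0.3,"dy": 0.08,"dz": 0.1,"twist": 0}
    - {"dx": 0.6,"dy": 0.08,"dz": 0.11,"twist": 0}
    - {"dx": 0.8,"dy": 0.08,"dz": 0.11,"twist": 0}
    - {"dx": 1.0,"dy": 0.08,"dz": 0.11,"twist": 0}
    - {"dx": 1.08,"dy": 0.08,"dz": 0.11,"twist": 0}
    - {"dx": 1.08,"dy": 0.08,"dz": 0.11,"twist": 0}

```text
clock: 9.47
position: [0.6378, -0.0661, 0.0212]
tool_rot: [0.868, 1.568, -0.644]
force: [-0.0, 0.1, -2.8]
grip_width: 0.0398
```

Run:
```python
from plan import *
go([*dest['slim'],.0197],tv)
```

```text
pos [ 0.6378 -0.0661  0.0212] q7 0.32 w 0.0398 F [-0.   0.1 -2.8] t 9.47  -> d [0.15, -0.08, -0.05] twist 0.002
```

Call:
arm_command:
  commands:
    - {"dx": 0.1,"dy": -0.08,"dz": -0.05,"twist": 0}
    - {"dx": 0.2,"dy": -0.08,"dz": -0.05,"twist": 0}
    - {"dx": 0.2,"dy": -0.08,"dz": -0.05,"twist": 0}

```text
clock: 9.72
position: [0.637, -0.0655, 0.0198]
tool_rot: [0.99, 1.568, -0.522]
force: [-3.0, 1.4, 9.5]
grip_width: 0.0399
```

Run:
```python
from plan import *
go([*dest['slim'],.0190],tv)
im=imaging.grab_frame("scene")[:,:,::-1]
cv2.imwrite("pics/s15z.png",cv2.resize(im[180:330,170:320],None,fx=4,fy=4,interpolation=cv2.INTER_CUBIC))
```

```text
pos [ 0.637  -0.0655  0.0198] q7 0.32 w 0.0399 F [-3.   1.4  9.5] t 9.72  -> d [0.08, 0.0, 0.0] twist 0.002
```

View pics/s15z.png

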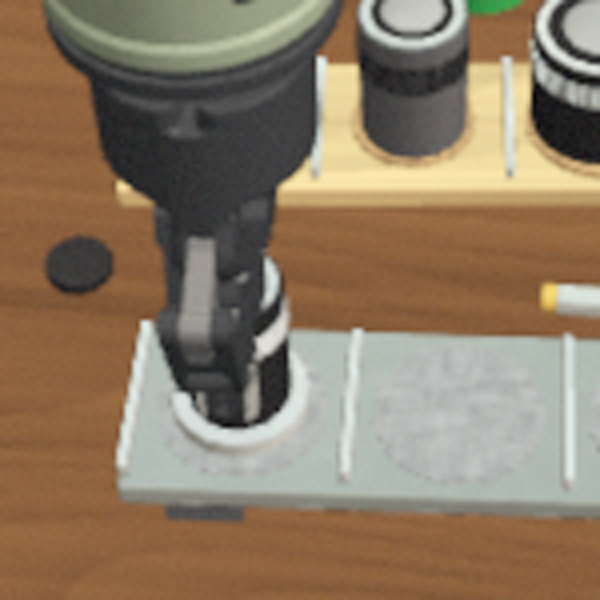

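Run:
```python
from plan import *
q=lambda X,Y:((X+.5)/4-.5+170,(Y+.5)/4-.5+180)
print("flange bottom",cast("scene",[q(240,446),q(240,450)],.024)*1000)
print("inlay bottom",cast("scene",[q(242,475)],.024)*1000)
print("ring sides",cast("scene",[q(173,400),q(308,390)],.033)*1000)
print("nb inlay top,bot",cast("scene",[q(458,343),q(458,486)],.024)*1000)
print(dest['slim'])
```

```text
flange bottom [[657.85227905 -61.99739405  24.        ]
 [659.71770924 -61.68701411  24.        ]]
inlay bottom [[671.16130786 -59.00922499  24.        ]]
ring sides [[645.12604342 -89.87509907  33.        ]
 [635.25360231 -38.21669957  33.        ]]
nb inlay top,bot [[599.07492829  17.53416696  24.        ]
 [668.27830848  23.69927149  24.        ]]
[ 0.63705475 -0.065596  ]
```

Call:
arm_command:
  commands:
    - {"dx": -0.1,"dy": 0,"dz": 0,"twist": 0}
    - {"dx": -0.1,"dy": 0,"dz": 0,"twist": 0}

```text
clock: 9.93
position: [0.6371, -0.0655, 0.021]
tool_rot: [1.063, 1.568, -0.449]
force: [0.5, 2.3, -2.6]
grip_width: 0.0399
```

Call:
arm_command:
  commands:
    - {"dx": 0,"dy": 0,"dz": 0,"twist": 0}
    - {"dx": 0,"dy": 0,"dz": 0,"twist": 0}
    - {"dx": 0,"dy": 0,"dz": 0,"twist": 0}
    - {"dx": 0,"dy": 0,"dz": 0,"twist": 0}
    - {"dx": 0,"dy": 0,"dz": 0,"twist": 0}
    - {"dx": -2,"dy": 0,"dz": 0,"twist": 0}
    - {"dx": -4.5,"dy": 0,"dz": 0,"twist": 0}
    - {"dx": -7.5,"dy": 0,"dz": 0,"twist": 0}
    - {"dx": -10.5,"dy": 0,"dz": 0,"twist": 0}
    - {"dx": -11,"dy": 0,"dz": 0,"twist": 0}
    - {"dx": -11,"dy": 0,"dz": 0,"twist": 0}
  grip: -1

```text
clock: 10.85
position: [0.638, -0.0655, 0.1332]
tool_rot: [1.33, 1.564, -0.182]
force: [0.7, 0.7, -0.9]
grip_width: 0.0854
```

Run:
```python
from plan import *
go([*L['wide'],.13],dv)
im=imaging.grab_frame("scene")[:,:,::-1]; cv2.imwrite("pics/scene16.png",im)
cv2.imwrite("pics/s16z.png",cv2.resize(im[180:330,170:320],None,fx=4,fy=4,interpolation=cv2.INTER_CUBIC))
```

```text
pos [ 0.638  -0.0655  0.1332] q7 0.28 w 0.0854 F [ 0.7  0.7 -0.9] t 10.85  -> d [0.2, -16.4, -14.27] twist -0.035
```

View pics/s16z.png

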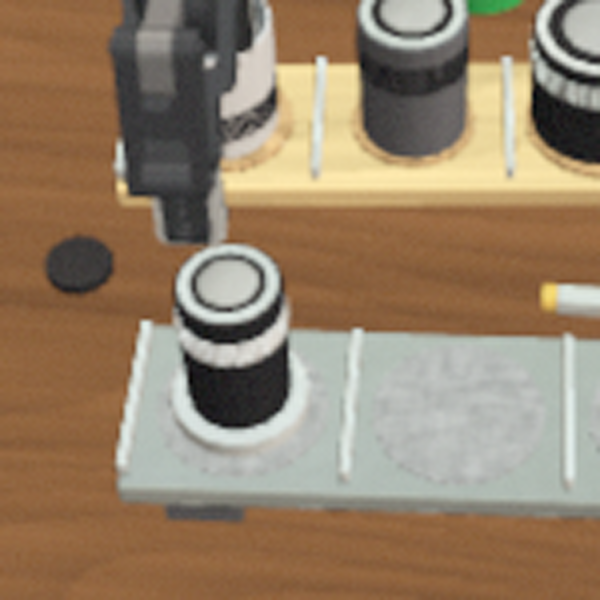

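Run:
```python
from plan import *
q=lambda X,Y:((X+.5)/4-.5+170,(Y+.5)/4-.5+180)
print("top",cast("scene",[q(229,283)],.096)*1000, "flange front",cast("scene",[q(240,447),q(240,443)],.024)*1000)
# inlay centres in scene0 via test rib mids
z=lambda X,Y:((X+.5)/3-.5+185,(Y+.5)/3-.5+165)
m=[]
for a,b in[((66,289),(49,393)),((223,294),(213,402)),((380,298),(382,408)),((541,303),(549,412)),((702,308),(718,416))]:
    P=cast("scene",[z(*a),z(*b)],.032)[:,:2]*1000; m.append(P.mean(0)); print(P.round(1).tolist(),np.linalg.norm(P[0]-P[1]).round(1))
m=np.array(m); print(m.round(1),m.mean(0)); v=m[4]-m[0]; v/=np.linalg.norm(v); print(v, (m.mean(0)-127.5*v))
```

```text
top [[636.6445543  -64.53929968  96.        ]] flange front [[658.31923057 -61.91969937  24.        ]
 [656.44904131 -62.23087814  24.        ]]
[[608.5, -107.1], [676.0, -102.4]] 67.7
[[603.8, -22.7], [673.5, -19.0]] 69.8
[[598.5, 61.2], [669.0, 65.8]] 70.6
[[593.7, 146.9], [663.5, 149.3]] 69.8
[[589.0, 232.3], [657.9, 233.5]] 68.9
[[ 642.3 -104.7]
 [ 638.6  -20.9]
 [ 633.8   63.5]
 [ 628.6  148.1]
 [ 623.5  232.9]] [633.34809387  63.79259608]
[-0.0555032   0.99845851] [640.42475229 -63.51086384]
```

```bash
cat >> plan.py <<'E'
C=np.array([.0045,0.])
def pick(n,z): go([*(np.array(L[n])+C),z],dv)
def place(n,z): go([*(dest[n]+C),z],tv)
E
python3 -c "
from plan import *
pick('wide',.09)"
```

```text
pos [ 0.6372 -0.0653  0.1315] q7 0.28 w 0.0858 F [ 1.1  0.  -0.5] t 10.9  -> d [4.07, -15.88, -14.23] twist -0.035
```

Call:
arm_command:
  commands:
    - {"dx": 0,"dy": -1.5,"dz": -1.3,"twist": 0}
    - {"dx": 0,"dy": -4,"dz": -3.6,"twist": -0.01}
    - {"dx": 0,"dy": -6.5,"dz": -5.8,"twist": -0.02}
    - {"dx": 0.5,"dy": -9,"dz": -8.1,"twist": -0.03}
    - {"dx": 1,"dy": -11.5,"dz": -10.3,"twist": -0.035}
    - {"dx": 2,"dy": -13.5,"dz": -12.1,"twist": -0.035}
    - {"dx": 3,"dy": -15,"dz": -13.5,"twist": -0.035}
    - {"dx": 4.07,"dy": -15.88,"dz": -14.23,"twist": -0.035}
    - {"dx": 4.07,"dy": -15.88,"dz": -14.23,"twist": -0.035}
    - {"dx": 4.07,"dy": -15.88,"dz": -14.23,"twist": -0.035}
    - {"dx": 4.07,"dy": -15.88,"dz": -14.23,"twist": -0.035}

```text
clock: 11.82
position: [0.4709, 0.0667, 0.0899]
tool_rot: [1.073, 1.567, -0.404]
force: [0.4, -0.7, 0.4]
grip_width: 0.0855
```

Run:
```python
from plan import *
pick('wide',.008)
im=imaging.grab_frame("scene")[:,:,::-1]; cv2.imwrite("pics/scene17.png",im)
t=imaging.grab_frame("top")[:,:,::-1]; cv2.imwrite("pics/top17.png",t)
a=cv2.resize(im[120:260,240:380],None,fx=2.8,fy=2.8,interpolation=cv2.INTER_CUBIC); b=cv2.resize(t[90:190,270:370],None,fx=3.92,fy=3.92,interpolation=cv2.INTER_CUBIC)
cv2.imwrite("pics/c17.png",np.hstack([a,b]))
```

```text
pos [0.4709 0.0667 0.0899] q7 0.07 w 0.0855 F [ 0.4 -0.7  0.4] t 11.82  -> d [8.19, -0.07, -0.08] twist -0.001
```

View pics/c17.png

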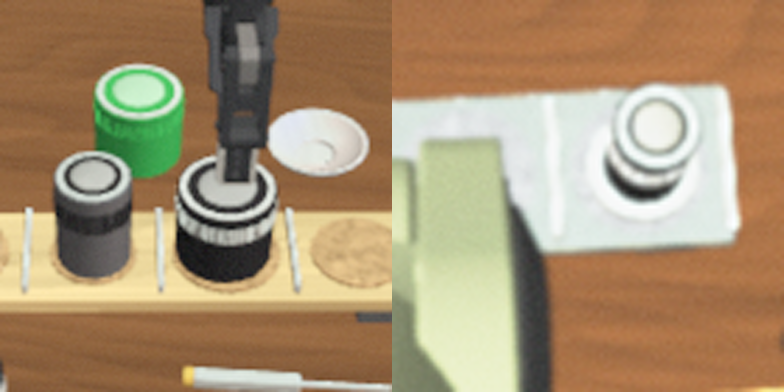

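Run:
```python
from plan import *
q=lambda X,Y:((X+.5)/3.92-.5+270,(Y+.5)/3.92-.5+90)
print("glass",cast("top",[q(263,125)],.096)*1000); print("flange L,R,bottom", cast("top",[q(193,165),q(305,165),q(251,219)],.033)*1000)
print(dest['slim']*1000-[0,1.3])
```

```text
glass [[636.70012384 -66.61878958  96.        ]]
flange L,R,bottom [[635.47648197 -39.21720323  33.        ]
 [635.64326613 -93.98939551  33.        ]
 [608.5182149  -67.14584389  33.        ]]
[637.05475 -66.896  ]
```

```bash
sed -i 's/C=np.array(\[.0045/C=np.array([.0015/' plan.py; python3 -c "
from plan import *
pick('wide',.008)"
```

```text
pos [0.4711 0.0667 0.0902] q7 0.07 w 0.0852 F [0.2 0.3 0.8] t 11.92  -> d [8.22, -0.4, -0.11] twist -0.001
```

Call:
arm_command:
  commands:
    - {"dx": 1,"dy": -0.2,"dz": -0.1,"twist": 0}
    - {"dx": 2.5,"dy": -0.4,"dz": -0.1,"twist": 0}
    - {"dx": 4,"dy": -0.4,"dz": -0.1,"twist": 0}
    - {"dx": 5.5,"dy": -0.4,"dz": -0.1,"twist": 0}
    - {"dx": 6.5,"dy": -0.4,"dz": -0.1,"twist": 0}
    - {"dx": 7.2,"dy": -0.4,"dz": -0.1,"twist": 0}
    - {"dx": 7.2,"dy": -0.4,"dz": -0.1,"twist": 0}

```text
clock: 12.5
position: [0.4671, 0.0668, 0.0173]
tool_rot: [0.978, 1.567, -0.5]
force: [-0.3, 0.7, -0.2]
grip_width: 0.0856
```

Run:
```python
from plan import *
pick('wide',.008)
im=imaging.grab_frame("scene")[:,:,::-1]
cv2.imwrite("pics/s18z.png",cv2.resize(im[100:250,250:400],None,fx=4,fy=4,interpolation=cv2.INTER_CUBIC))
```

```text
pos [0.4671 0.0668 0.0173] q7 0.13 w 0.0856 F [-0.3  0.7 -0.2] t 12.5  -> d [0.93, 0.03, -0.05] twist -0.002
```

View pics/s18z.png

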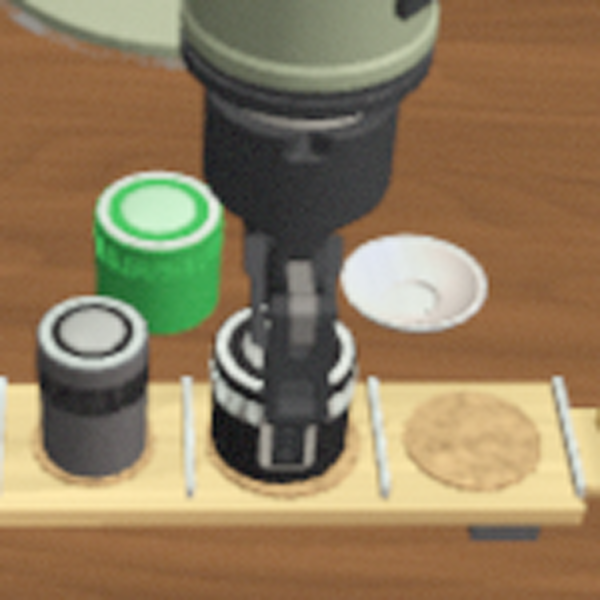

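Call:
arm_command:
  commands:
    - {"dx": 0.3,"dy": 0,"dz": 0,"twist": 0}
    - {"dx": 0.6,"dy": 0,"dz": 0,"twist": 0}
    - {"dx": 0.9,"dy": 0,"dz": 0,"twist": 0}
    - {"dx": 0.9,"dy": 0,"dz": 0,"twist": 0}

```text
clock: 12.88
position: [0.4673, 0.0669, 0.0088]
tool_rot: [1.094, 1.567, -0.384]
force: [0.0, 0.7, 0.5]
grip_width: 0.0856
```

Call:
arm_command:
  commands:
    - {"dx": 0,"dy": 0,"dz": 0,"twist": 0}
    - {"dx": 0,"dy": 0,"dz": 0,"twist": 0}
    - {"dx": 0,"dy": 0,"dz": 0,"twist": 0}
    - {"dx": 0,"dy": 0,"dz": 0,"twist": 0}
    - {"dx": 0,"dy": 0,"dz": 0,"twist": 0}
    - {"dx": 0,"dy": 0,"dz": 0,"twist": 0}
  grip: 1

```text
clock: 13.38
position: [0.4673, 0.0669, 0.0091]
tool_rot: [1.147, 1.567, -0.331]
force: [-1.9, -0.1, 8.1]
grip_width: 0.0612
```

```bash
python3 -c "
from plan import *
place('wide',.125)"
```

```text
pos [0.4673 0.0669 0.0091] q7 0.13 w 0.0612 F [-1.9 -0.1  8.1] t 13.38  -> d [-11.52, 16.17, 6.3] twist 0.036
```

Call:
arm_command:
  commands:
    - {"dx": -1,"dy": 0,"dz": 0,"twist": 0}
    - {"dx": -3,"dy": 0,"dz": 0,"twist": 0}
    - {"dx": -5.5,"dy": 0,"dz": 0,"twist": 0}
    - {"dx": -8,"dy": 0.5,"dz": 0.2,"twist": 0}
    - {"dx": -10,"dy": 2,"dz": 0.8,"twist": 0}
    - {"dx": -10,"dy": 4.5,"dz": 1.8,"twist": 0.01}
    - {"dx": -10,"dy": 7,"dz": 2.7,"twist": 0.02}
    - {"dx": -10,"dy": 9.5,"dz": 3.7,"twist": 0.03}
    - {"dx": -10,"dy": 12,"dz": 4.7,"twist": 0.036}
    - {"dx": -10,"dy": 14,"dz": 5.5,"twist": 0.036}
    - {"dx": -10,"dy": 15.5,"dz": 6.1,"twist": 0.036}
    - {"dx": -10,"dy": 16.17,"dz": 6.3,"twist": 0.036}

```text
clock: 14.38
position: [0.6352, 0.0182, 0.1103]
tool_rot: [1.077, 1.566, -0.438]
force: [-0.5, -0.6, -3.9]
grip_width: 0.0611
```

Call:
arm_command:
  commands:
    - {"dx": 0,"dy": 0,"dz": 0,"twist": 0}

```text
clock: 14.47
position: [0.6357, 0.0179, 0.1105]
tool_rot: [1.01, 1.566, -0.505]
force: [-1.2, -1.4, -3.5]
grip_width: 0.0612
```

```bash
python3 -c "
from plan import *
place('wide',.0061)"
```

```text
pos [0.6357 0.0179 0.1105] q7 0.16 w 0.0612 F [-1.2 -1.4 -3.5] t 14.47  -> d [10.44, -0.23, -0.18] twist -0.002
```

Call:
arm_command:
  commands:
    - {"dx": 1.5,"dy": -0.2,"dz": -0.2,"twist": 0}
    - {"dx": 3.5,"dy": -0.23,"dz": -0.2,"twist": 0}
    - {"dx": 5.5,"dy": -0.23,"dz": -0.2,"twist": 0}
    - {"dx": 7.5,"dy": -0.23,"dz": -0.2,"twist": 0}
    - {"dx": 8.8,"dy": -0.23,"dz": -0.2,"twist": 0}
    - {"dx": 9.6,"dy": -0.23,"dz": -0.2,"twist": 0}
    - {"dx": 9.9,"dy": -0.23,"dz": -0.2,"twist": 0}
    - {"dx": 9.9,"dy": -0.23,"dz": -0.2,"twist": 0}

```text
clock: 15.13
position: [0.6335, 0.0196, 0.0115]
tool_rot: [0.959, 1.566, -0.556]
force: [-0.6, 0.2, -2.0]
grip_width: 0.0613
```

Run:
```python
from plan import *
place('wide',.0061)
im=imaging.grab_frame("scene")[:,:,::-1]
cv2.imwrite("pics/s19z.png",cv2.resize(im[180:330,220:370],None,fx=4,fy=4,interpolation=cv2.INTER_CUBIC))
```

```text
pos [0.6335 0.0196 0.0115] q7 0.19 w 0.0613 F [-0.6  0.2 -2. ] t 15.13  -> d [0.54, 0.02, 0.03] twist -0.002
```

View pics/s19z.png

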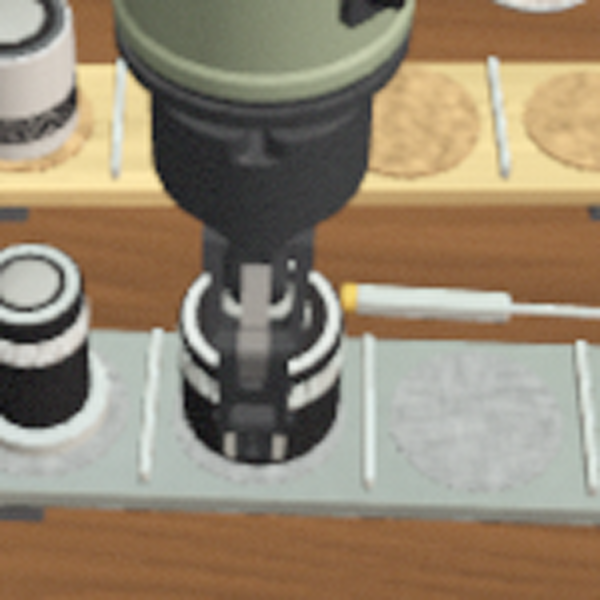

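Call:
arm_command:
  commands:
    - {"dx": 0.2,"dy": 0,"dz": 0,"twist": 0}
    - {"dx": 0.35,"dy": 0,"dz": 0,"twist": 0}
    - {"dx": 0.5,"dy": 0,"dz": 0,"twist": 0}
    - {"dx": 0.5,"dy": 0,"dz": 0,"twist": 0}

```text
clock: 15.52
position: [0.6339, 0.0196, 0.0071]
tool_rot: [1.077, 1.565, -0.439]
force: [-0.6, -0.0, -2.6]
grip_width: 0.061
```

Run:
```python
from plan import *
place('wide',.0061)
```

```text
pos [0.6339 0.0196 0.0071] q7 0.19 w 0.061 F [-0.6 -0.  -2.6] t 15.52  -> d [0.1, -0.02, 0.03] twist -0.002
```

Still hanging, about 1 mm above the deck. I'll lower it the last millimetre, release and rise.

Call:
arm_command:
  commands:
    - {"dx": 0.1,"dy": 0,"dz": 0,"twist": 0}
    - {"dx": 0.1,"dy": 0,"dz": 0,"twist": 0}

```text
clock: 15.68
position: [0.6341, 0.0195, 0.0063]
tool_rot: [1.105, 1.565, -0.41]
force: [-0.1, 0.1, -1.4]
grip_width: 0.0613
```

Call:
arm_command:
  commands:
    - {"dx": 0,"dy": 0,"dz": 0,"twist": 0}
    - {"dx": 0,"dy": 0,"dz": 0,"twist": 0}
    - {"dx": 0,"dy": 0,"dz": 0,"twist": 0}
    - {"dx": 0,"dy": 0,"dz": 0,"twist": 0}
    - {"dx": 0,"dy": 0,"dz": 0,"twist": 0}
    - {"dx": -2,"dy": 0,"dz": 0,"twist": 0}
    - {"dx": -4.5,"dy": 0,"dz": 0,"twist": 0}
    - {"dx": -7,"dy": 0,"dz": 0,"twist": 0}
    - {"dx": -8.5,"dy": 0,"dz": 0,"twist": 0}
    - {"dx": -9,"dy": 0,"dz": 0,"twist": 0}
  grip: -1

```text
clock: 16.52
position: [0.6348, 0.0197, 0.0989]
tool_rot: [1.301, 1.562, -0.214]
force: [-0.4, 0.6, -0.1]
grip_width: 0.0852
```

Run:
```python
from plan import *
pick('long',.09)
im=imaging.grab_frame("scene")[:,:,::-1]
cv2.imwrite("pics/s20z.png",cv2.resize(im[180:330,220:370],None,fx=4,fy=4,interpolation=cv2.INTER_CUBIC))
```

```text
pos [0.6348 0.0197 0.0989] q7 0.16 w 0.0852 F [-0.4  0.6 -0.1] t 16.52  -> d [0.76, -15.8, 2.56] twist -0.039
```

View pics/s20z.png

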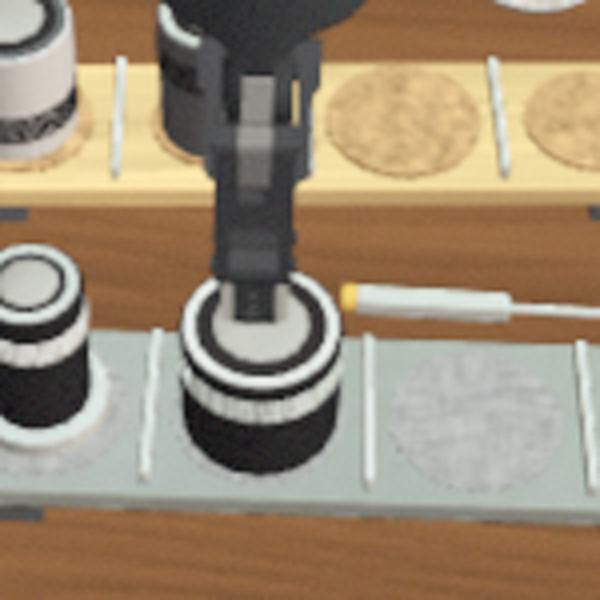

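Call:
arm_command:
  commands:
    - {"dx": 0,"dy": -1.5,"dz": 0.2,"twist": 0}
    - {"dx": 0,"dy": -4,"dz": 0.6,"twist": -0.01}
    - {"dx": 0,"dy": -6.5,"dz": 1.1,"twist": -0.02}
    - {"dx": 0.3,"dy": -9,"dz": 1.5,"twist": -0.03}
    - {"dx": 0.5,"dy": -11.5,"dz": 1.9,"twist": -0.039}
    - {"dx": 0.7,"dy": -13.5,"dz": 2.2,"twist": -0.039}
    - {"dx": 0.76,"dy": -15,"dz": 2.5,"twist": -0.039}
    - {"dx": 0.76,"dy": -15.8,"dz": 2.56,"twist": -0.039}
    - {"dx": 0.76,"dy": -15.8,"dz": 2.56,"twist": -0.039}
    - {"dx": 0.76,"dy": -15.8,"dz": 2.56,"twist": -0.039}

```text
clock: 17.4
position: [0.4789, -0.0142, 0.0895]
tool_rot: [1.263, 1.562, -0.213]
force: [0.9, 0.8, 0.0]
grip_width: 0.0854
```

Run:
```python
from plan import *
pick('long',.017)
im=imaging.grab_frame("scene")[:,:,::-1];cv2.imwrite("pics/scene21.png",im)
t=imaging.grab_frame("top")[:,:,::-1]; cv2.imwrite("pics/top21.png",t)
a=cv2.resize(im[120:260,210:350],None,fx=2.8,fy=2.8,interpolation=cv2.INTER_CUBIC); b=cv2.resize(t[90:190,270:370],None,fx=3.92,fy=3.92,interpolation=cv2.INTER_CUBIC)
cv2.imwrite("pics/c21.png",np.hstack([a,b]))
```

```text
pos [ 0.4789 -0.0142  0.0895] q7 0.25 w 0.0854 F [0.9 0.8 0. ] t 17.4  -> d [7.25, -0.11, 0.0] twist 0.0
```

View pics/c21.png

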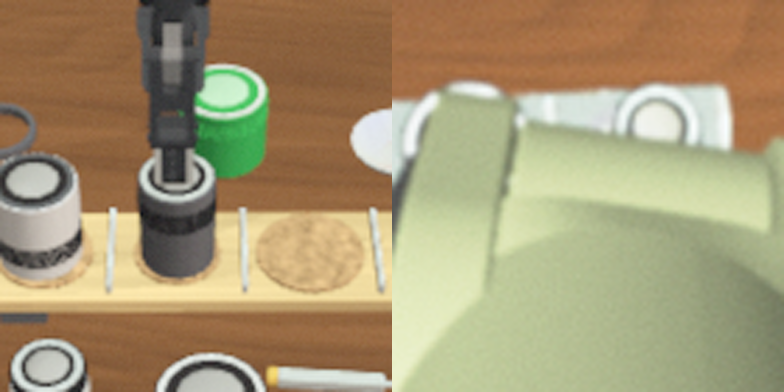

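Call:
arm_command:
  commands:
    - {"dx": 1.2,"dy": -0.1,"dz": 0,"twist": 0}
    - {"dx": 2.7,"dy": -0.1,"dz": 0,"twist": 0}
    - {"dx": 4.2,"dy": -0.1,"dz": 0,"twist": 0}
    - {"dx": 5.5,"dy": -0.1,"dz": 0,"twist": 0}
    - {"dx": 6.5,"dy": -0.1,"dz": 0,"twist": 0}
    - {"dx": 7.25,"dy": -0.1,"dz": 0,"twist": 0}
    - {"dx": 7.25,"dy": -0.1,"dz": 0,"twist": 0}
    - {"dx": 7.25,"dy": -0.1,"dz": 0,"twist": 0}

```text
clock: 18.17
position: [0.4791, -0.0145, 0.017]
tool_rot: [1.242, 1.562, -0.234]
force: [0.0, -0.6, -0.3]
grip_width: 0.0854
```

Call:
arm_command:
  commands:
    - {"dx": 0,"dy": 0,"dz": 0,"twist": 0}
    - {"dx": 0,"dy": 0,"dz": 0,"twist": 0}
    - {"dx": 0,"dy": 0,"dz": 0,"twist": 0}
    - {"dx": 0,"dy": 0,"dz": 0,"twist": 0}
    - {"dx": 0,"dy": 0,"dz": 0,"twist": 0}
    - {"dx": 0,"dy": 0,"dz": 0,"twist": 0}
    - {"dx": 0,"dy": 0,"dz": 0,"twist": 0}
  grip: 1

```text
clock: 18.75
position: [0.4794, -0.0144, 0.0176]
tool_rot: [1.286, 1.562, -0.191]
force: [-2.0, 0.4, 11.2]
grip_width: 0.0469
```

Run:
```python
from plan import *
place('long',.125)
im=imaging.grab_frame("scene")[:,:,::-1]
cv2.imwrite("pics/s22z.png",cv2.resize(im[120:260,210:350],None,fx=3,fy=3,interpolation=cv2.INTER_CUBIC))
```

```text
pos [ 0.4794 -0.0144  0.0176] q7 0.3 w 0.0469 F [-2.   0.4 11.2] t 18.75  -> d [-10.63, 16.1, -10.36] twist 0.038
```

View pics/s22z.png

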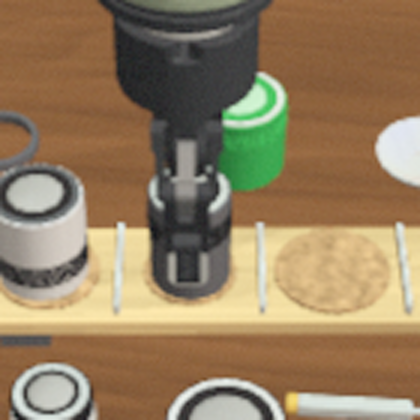

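Call:
arm_command:
  commands:
    - {"dx": -1,"dy": 0,"dz": 0,"twist": 0}
    - {"dx": -3,"dy": 0,"dz": 0,"twist": 0}
    - {"dx": -5.5,"dy": 0,"dz": 0,"twist": 0}
    - {"dx": -8,"dy": 0.5,"dz": -0.3,"twist": 0}
    - {"dx": -10,"dy": 2,"dz": -1.3,"twist": 0}
    - {"dx": -10.2,"dy": 4.2,"dz": -2.7,"twist": 0.01}
    - {"dx": -10.2,"dy": 6.4,"dz": -4.1,"twist": 0.02}
    - {"dx": -10.2,"dy": 8.6,"dz": -5.5,"twist": 0.03}
    - {"dx": -10.2,"dy": 10.8,"dz": -7,"twist": 0.038}
    - {"dx": -10.2,"dy": 13,"dz": -8.4,"twist": 0.038}
    - {"dx": -10.2,"dy": 15,"dz": -9.7,"twist": 0.038}
    - {"dx": -10.2,"dy": 16.1,"dz": -10.36,"twist": 0.038}

```text
clock: 19.8
position: [0.6303, 0.1064, 0.1214]
tool_rot: [1.391, 1.561, -0.121]
force: [-0.4, 0.2, -2.9]
grip_width: 0.0473
```

Call:
arm_command:
  commands:
    - {"dx": 0,"dy": 0.4,"dz": -0.3,"twist": 0}
    - {"dx": 0,"dy": 0.4,"dz": -0.3,"twist": 0}

```text
clock: 19.97
position: [0.6345, 0.1108, 0.1218]
tool_rot: [1.418, 1.561, -0.093]
force: [0.8, -0.2, -1.9]
grip_width: 0.0471
```

```bash
python3 -c "
from plan import *
place('long',.0146)"
```

```text
pos [0.6345 0.1108 0.1218] q7 0.02 w 0.0471 F [ 0.8 -0.2 -1.9] t 19.97  -> d [10.72, -0.71, 0.61] twist 0.003
```

Call:
arm_command:
  commands:
    - {"dx": 0.5,"dy": -0.5,"dz": 0.4,"twist": 0}
    - {"dx": 2,"dy": -0.7,"dz": 0.6,"twist": 0}
    - {"dx": 4,"dy": -0.71,"dz": 0.61,"twist": 0}
    - {"dx": 6,"dy": -0.71,"dz": 0.61,"twist": 0}
    - {"dx": 8,"dy": -0.71,"dz": 0.61,"twist": 0}
    - {"dx": 9.2,"dy": -0.71,"dz": 0.61,"twist": 0}
    - {"dx": 9.9,"dy": -0.71,"dz": 0.61,"twist": 0}
    - {"dx": 10.1,"dy": -0.71,"dz": 0.61,"twist": 0}
    - {"dx": 10.1,"dy": -0.71,"dz": 0.61,"twist": 0}

```text
clock: 20.72
position: [0.6287, 0.1037, 0.021]
tool_rot: [1.401, 1.561, -0.11]
force: [-0.2, 0.5, -1.4]
grip_width: 0.0472
```

Run:
```python
from plan import *
place('long',.0146)
im=imaging.grab_frame("scene")[:,:,::-1]
cv2.imwrite("pics/s23z.png",cv2.resize(im[180:330,270:420],None,fx=4,fy=4,interpolation=cv2.INTER_CUBIC))
```

```text
pos [0.6287 0.1037 0.021 ] q7 0.06 w 0.0472 F [-0.2  0.5 -1.4] t 20.72  -> d [0.64, 0.01, -0.04] twist 0.002
```

View pics/s23z.png

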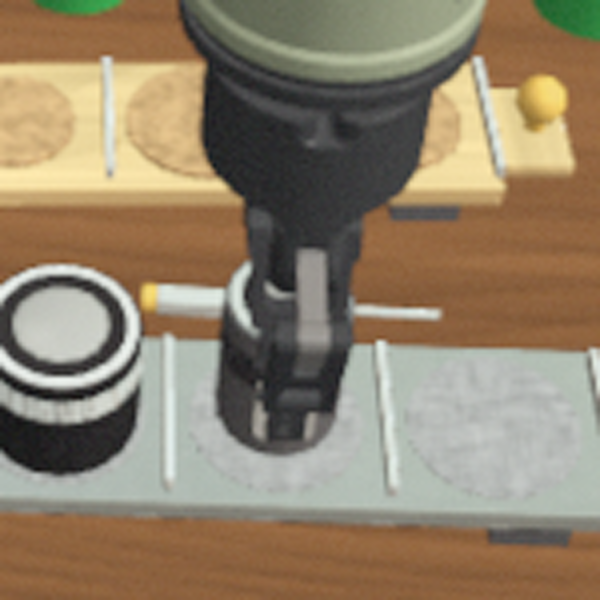

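Call:
arm_command:
  commands:
    - {"dx": 0.2,"dy": 0,"dz": -0.03,"twist": 0}
    - {"dx": 0.4,"dy": 0,"dz": -0.03,"twist": 0}
    - {"dx": 0.55,"dy": 0,"dz": -0.03,"twist": 0}
    - {"dx": 0.6,"dy": 0,"dz": -0.03,"twist": 0}
    - {"dx": 0.6,"dy": 0,"dz": -0.03,"twist": 0}

```text
clock: 21.18
position: [0.6291, 0.1042, 0.0155]
tool_rot: [1.429, 1.56, -0.082]
force: [-0.5, -0.2, -2.2]
grip_width: 0.0471
```

Run:
```python
from plan import *
place('long',.0146)
im=imaging.grab_frame("scene")[:,:,::-1]
cv2.imwrite("pics/s24z.png",cv2.resize(im[180:330,270:420],None,fx=4,fy=4,interpolation=cv2.INTER_CUBIC))
```

```text
pos [0.6291 0.1042 0.0155] q7 0.06 w 0.0471 F [-0.5 -0.2 -2.2] t 21.18  -> d [0.09, -0.02, 0.01] twist 0.003
```

View pics/s24z.png

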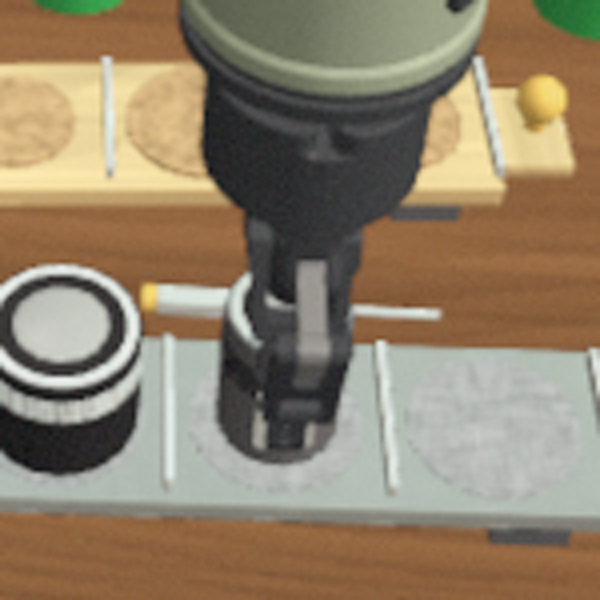

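Call:
arm_command:
  commands:
    - {"dx": 0,"dy": 0.2,"dz": 0,"twist": 0}
    - {"dx": 0.05,"dy": 0.25,"dz": 0,"twist": 0}
    - {"dx": 0.1,"dy": 0.25,"dz": 0,"twist": 0}
    - {"dx": 0.1,"dy": 0.25,"dz": 0,"twist": 0}

```text
clock: 21.57
position: [0.632, 0.1044, 0.0148]
tool_rot: [1.444, 1.559, -0.067]
force: [1.4, 0.2, 0.7]
grip_width: 0.0469
```

Call:
arm_command:
  commands:
    - {"dx": 0,"dy": 0,"dz": 0,"twist": 0}
    - {"dx": 0,"dy": 0,"dz": 0,"twist": 0}
    - {"dx": 0,"dy": 0,"dz": 0,"twist": 0}
    - {"dx": 0,"dy": 0,"dz": 0,"twist": 0}
    - {"dx": 0,"dy": 0,"dz": 0,"twist": 0}
    - {"dx": -2,"dy": 0,"dz": 0,"twist": 0}
    - {"dx": -4.5,"dy": 0,"dz": 0,"twist": 0}
    - {"dx": -7,"dy": 0,"dz": 0,"twist": 0}
    - {"dx": -8.5,"dy": 0,"dz": 0,"twist": 0}
    - {"dx": -9,"dy": 0,"dz": 0,"twist": 0}
  grip: -1

```text
clock: 22.4
position: [0.6321, 0.1046, 0.1074]
tool_rot: [1.519, 1.556, 0.008]
force: [-0.4, 0.3, 0.1]
grip_width: 0.0853
```

Run:
```python
from plan import *
pick('normal',.09)
im=imaging.grab_frame("scene")[:,:,::-1]
cv2.imwrite("pics/s25z.png",cv2.resize(im[180:330,270:420],None,fx=4,fy=4,interpolation=cv2.INTER_CUBIC))
```

```text
pos [0.6321 0.1046 0.1074] q7 0.03 w 0.0853 F [-0.4  0.3  0.1] t 22.4  -> d [1.52, -15.98, 19.78] twist -0.035
```

View pics/s25z.png

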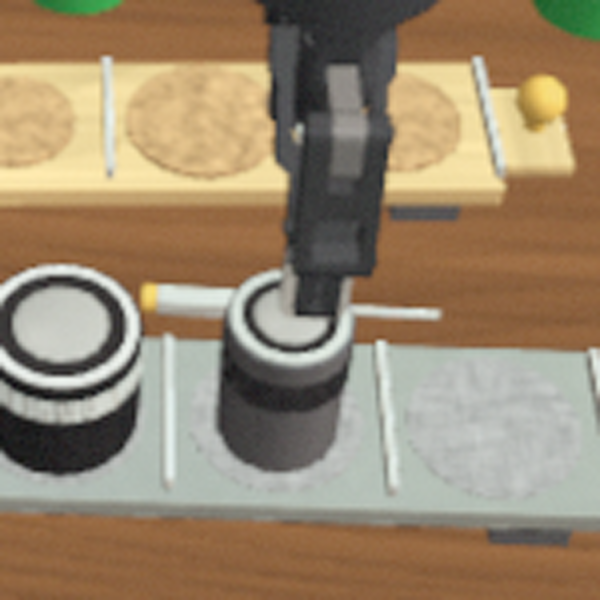

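Call:
arm_command:
  commands:
    - {"dx": 0,"dy": -1,"dz": 1.2,"twist": 0}
    - {"dx": 0,"dy": -2.8,"dz": 3.4,"twist": 0}
    - {"dx": 0,"dy": -4.7,"dz": 5.8,"twist": -0.01}
    - {"dx": 0,"dy": -6.6,"dz": 8.2,"twist": -0.02}
    - {"dx": 0,"dy": -8.5,"dz": 10.5,"twist": -0.03}
    - {"dx": 0,"dy": -10.4,"dz": 12.9,"twist": -0.035}
    - {"dx": 0.3,"dy": -12.3,"dz": 15.2,"twist": -0.035}
    - {"dx": 0.7,"dy": -14,"dz": 17.3,"twist": -0.035}
    - {"dx": 1.1,"dy": -15.2,"dz": 18.8,"twist": -0.035}
    - {"dx": 1.5,"dy": -15.98,"dz": 19.78,"twist": -0.035}
    - {"dx": 1.5,"dy": -15.98,"dz": 19.78,"twist": -0.035}
    - {"dx": 1.5,"dy": -15.98,"dz": 19.78,"twist": -0.035}

```text
clock: 23.45
position: [0.484, -0.1024, 0.0892]
tool_rot: [1.491, 1.558, 0.013]
force: [0.5, 0.0, 0.4]
grip_width: 0.0852
```

Run:
```python
from plan import *
pick('normal',.011)
im=imaging.grab_frame("scene")[:,:,::-1]
cv2.imwrite("pics/s26z.png",cv2.resize(im[120:260,150:290],None,fx=3.6,fy=3.6,interpolation=cv2.INTER_CUBIC))
```

```text
pos [ 0.484  -0.1024  0.0892] q7 0.43 w 0.0852 F [0.5 0.  0.4] t 23.45  -> d [7.82, -0.04, -0.01] twist -0.001
```

View pics/s26z.png

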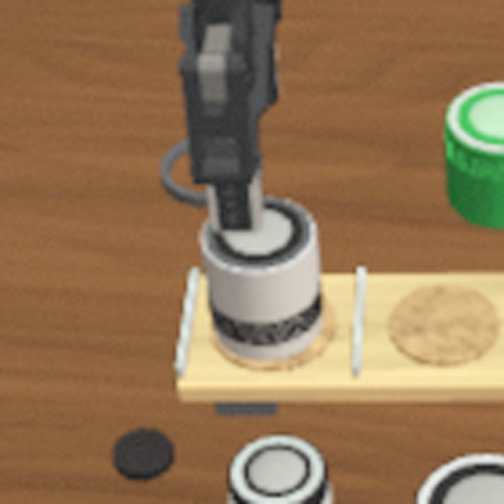

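Call:
arm_command:
  commands:
    - {"dx": 1.2,"dy": -0.04,"dz": 0,"twist": 0}
    - {"dx": 2.7,"dy": -0.04,"dz": 0,"twist": 0}
    - {"dx": 4.2,"dy": -0.04,"dz": 0,"twist": 0}
    - {"dx": 5.7,"dy": -0.04,"dz": 0,"twist": 0}
    - {"dx": 7,"dy": -0.04,"dz": 0,"twist": 0}
    - {"dx": 7.7,"dy": -0.04,"dz": 0,"twist": 0}
    - {"dx": 7.8,"dy": -0.04,"dz": 0,"twist": 0}
    - {"dx": 7.8,"dy": -0.04,"dz": 0,"twist": 0}

```text
clock: 24.17
position: [0.4854, -0.1014, 0.0113]
tool_rot: [1.504, 1.557, 0.029]
force: [-0.2, -0.8, 0.4]
grip_width: 0.0851
```

Run:
```python
from plan import *
pick('normal',.011)
im=imaging.grab_frame("scene")[:,:,::-1]
cv2.imwrite("pics/s27z.png",cv2.resize(im[120:260,150:290],None,fx=3.6,fy=3.6,interpolation=cv2.INTER_CUBIC))
```

```text
pos [ 0.4854 -0.1014  0.0113] q7 0.49 w 0.0851 F [-0.2 -0.8  0.4] t 24.17  -> d [0.03, -0.09, 0.08] twist 0.001
```

View pics/s27z.png

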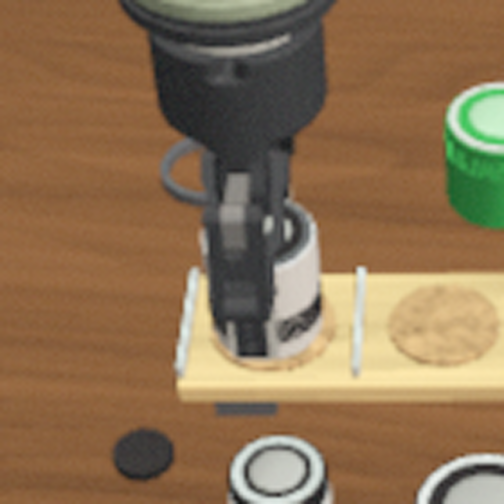

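Call:
arm_command:
  commands:
    - {"dx": 0,"dy": -0.05,"dz": 0.08,"twist": 0}
    - {"dx": 0,"dy": -0.05,"dz": 0.08,"twist": 0}
    - {"dx": 0,"dy": -0.05,"dz": 0.08,"twist": 0}
    - {"dx": 0,"dy": -0.05,"dz": 0.08,"twist": 0}
    - {"dx": 0,"dy": -0.05,"dz": 0.08,"twist": 0}
    - {"dx": 0,"dy": -0.05,"dz": 0.08,"twist": 0}
    - {"dx": 0,"dy": -0.05,"dz": 0.08,"twist": 0}
  grip: 1

```text
clock: 24.8
position: [0.4855, -0.1024, 0.0126]
tool_rot: [1.505, 1.556, 0.029]
force: [-3.4, 0.6, 13.8]
grip_width: 0.054
```

```bash
sed -i 's/C=np.array(\[.0015/C=np.array([.0045/' plan.py; python3 -c "
from plan import *
place('normal',.12)"
```

```text
pos [ 0.4855 -0.1024  0.0126] q7 0.49 w 0.054 F [-3.4  0.6 13.8] t 24.8  -> d [-10.51, 17.01, -27.66] twist 0.038
```

Call:
arm_command:
  commands:
    - {"dx": -1,"dy": 0,"dz": 0,"twist": 0}
    - {"dx": -3,"dy": 0,"dz": 0,"twist": 0}
    - {"dx": -5.5,"dy": 0,"dz": 0,"twist": 0}
    - {"dx": -8,"dy": 0,"dz": 0,"twist": 0}
    - {"dx": -10,"dy": 0.6,"dz": -1,"twist": 0}
    - {"dx": -10.5,"dy": 1.6,"dz": -2.6,"twist": 0.01}
    - {"dx": -10.5,"dy": 3,"dz": -4.8,"twist": 0.01}
    - {"dx": -10.5,"dy": 4.4,"dz": -7.1,"twist": 0.02}
    - {"dx": -10.5,"dy": 5.8,"dz": -9.4,"twist": 0.02}
    - {"dx": -10.5,"dy": 7.2,"dz": -11.7,"twist": 0.03}
    - {"dx": -10.5,"dy": 8.6,"dz": -14,"twist": 0.03}
    - {"dx": -10.5,"dy": 10,"dz": -16.2,"twist": 0.038}

```text
clock: 25.8
position: [0.5683, 0.0698, 0.1197]
tool_rot: [1.555, 1.556, 0.041]
force: [-0.2, -0.7, -3.7]
grip_width: 0.0537
```

```bash
python3 -c "
from plan import *
place('normal',.12)"
```

```text
pos [0.5683 0.0698 0.1197] q7 0.06 w 0.0537 F [-0.2 -0.7 -3.7] t 25.8  -> d [0.07, 6.55, -11.56] twist 0.0
```

Call:
arm_command:
  commands:
    - {"dx": 0,"dy": 1.3,"dz": -2.3,"twist": 0}
    - {"dx": 0,"dy": 2.6,"dz": -4.6,"twist": 0}
    - {"dx": 0,"dy": 4,"dz": -7,"twist": 0}
    - {"dx": 0,"dy": 5.1,"dz": -9,"twist": 0}
    - {"dx": 0,"dy": 6,"dz": -10.6,"twist": 0}
    - {"dx": 0,"dy": 6.55,"dz": -11.5,"twist": 0}
    - {"dx": 0,"dy": 6.55,"dz": -11.56,"twist": 0}
    - {"dx": 0,"dy": 6.55,"dz": -11.56,"twist": 0}
    - {"dx": 0,"dy": 6.55,"dz": -11.56,"twist": 0}

```text
clock: 26.55
position: [0.6268, 0.1875, 0.1209]
tool_rot: [1.511, 1.556, -0.004]
force: [1.6, -0.9, -2.8]
grip_width: 0.0538
```

```bash
python3 -c "
from plan import *
place('normal',.0096)"
```

```text
pos [0.6268 0.1875 0.1209] q7 -0.1 w 0.0538 F [ 1.6 -0.9 -2.8] t 26.55  -> d [11.13, -0.13, -0.15] twist -0.001
```

Call:
arm_command:
  commands:
    - {"dx": 1.2,"dy": -0.1,"dz": -0.1,"twist": 0}
    - {"dx": 3,"dy": -0.13,"dz": -0.15,"twist": 0}
    - {"dx": 5,"dy": -0.13,"dz": -0.15,"twist": 0}
    - {"dx": 7,"dy": -0.13,"dz": -0.15,"twist": 0}
    - {"dx": 8.8,"dy": -0.13,"dz": -0.15,"twist": 0}
    - {"dx": 9.9,"dy": -0.13,"dz": -0.15,"twist": 0}
    - {"dx": 10.4,"dy": -0.13,"dz": -0.15,"twist": 0}
    - {"dx": 10.7,"dy": -0.13,"dz": -0.15,"twist": 0}
    - {"dx": 10.9,"dy": -0.13,"dz": -0.15,"twist": 0}
    - {"dx": 10.9,"dy": -0.13,"dz": -0.15,"twist": 0}

```text
clock: 27.38
position: [0.6273, 0.1889, 0.0123]
tool_rot: [1.523, 1.555, 0.008]
force: [0.5, -0.2, -2.9]
grip_width: 0.054
```

Run:
```python
from plan import *
place('normal',.0096)
im=imaging.grab_frame("scene")[:,:,::-1]
cv2.imwrite("pics/s28z.png",cv2.resize(im[180:330,310:460],None,fx=4,fy=4,interpolation=cv2.INTER_CUBIC))
```

```text
pos [0.6273 0.1889 0.0123] q7 -0.07 w 0.054 F [ 0.5 -0.2 -2.9] t 27.38  -> d [0.27, -0.03, -0.01] twist -0.001
```

View pics/s28z.png

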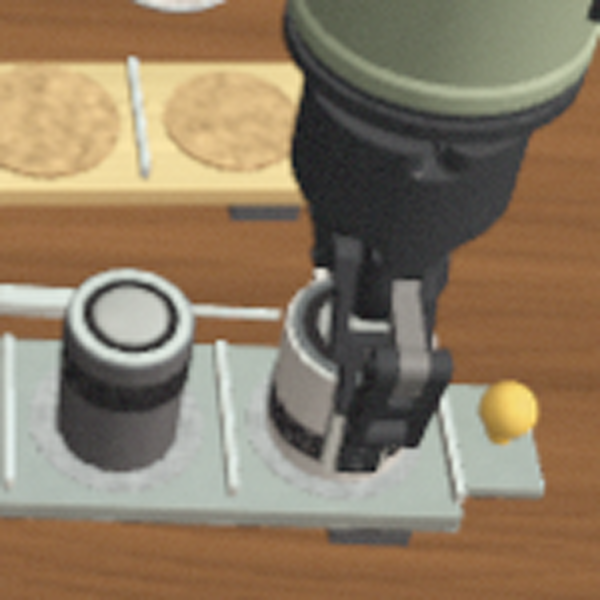

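Run:
```python
from plan import *
q=lambda X,Y:((X+.5)/4-.5+310,(Y+.5)/4-.5+180)
print(cast("scene",[q(269,415),q(271,420)],.0267)*1000,"inlay L", cast("scene",[q(247,420)],.024)*1000)
print(cast("scene",[q(56,418),q(180,418)],.024)*1000,"long inlay",cast("scene",[q(30,420),q(202,420)],.024)*1000, "bot long, inlay",cast("scene",[q(118,469),q(118,492)],.024)*1000)
print(dest['normal']*1000,dest['long']*1000)
im=imaging.grab_frame("scene")[:,:,::-1]
cv2.imwrite("pics/s29z.png",cv2.resize(im[240:320,360:440],None,fx=7,fy=7,interpolation=cv2.INTER_CUBIC))
```

```text
[[623.2083755  165.36182678  26.7       ]
 [625.567031   166.04248385  26.7       ]] inlay L [[624.39981865 157.12351588  24.        ]]
[[630.5309708   82.53310313  24.        ]
 [625.91429686 130.96711663  24.        ]] long inlay [[632.46820068  72.42343619  24.        ]
 [626.0699873  139.54809648  24.        ]] bot long, inlay [[652.46133378 107.0406186   24.        ]
 [663.05607015 107.17025596  24.        ]]
[622.54525 188.996  ] [627.38175 104.132  ]
```

View pics/s29z.png

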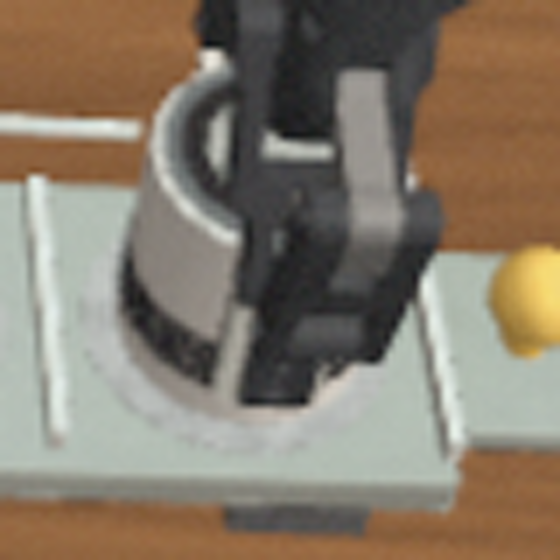

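Call:
arm_command:
  commands:
    - {"dx": 0,"dy": 0,"dz": 0.13,"twist": 0}
    - {"dx": 0.1,"dy": 0,"dz": 0.13,"twist": 0}
    - {"dx": 0.2,"dy": 0,"dz": 0.13,"twist": 0}
    - {"dx": 0.25,"dy": 0,"dz": 0.13,"twist": 0}
    - {"dx": 0.25,"dy": 0,"dz": 0.13,"twist": 0}

```text
clock: 27.9
position: [0.6275, 0.1877, 0.0101]
tool_rot: [1.533, 1.555, 0.018]
force: [0.4, -0.6, -2.8]
grip_width: 0.0539
```

Run:
```python
from plan import *
place('normal',.0096)
im=imaging.grab_frame("scene")[:,:,::-1]
cv2.imwrite("pics/s30z.png",cv2.resize(im[240:320,360:440],None,fx=7,fy=7,interpolation=cv2.INTER_CUBIC))
```

```text
pos [0.6275 0.1877 0.0101] q7 -0.07 w 0.0539 F [ 0.4 -0.6 -2.8] t 27.9  -> d [0.05, -0.04, -0.13] twist -0.001
```

View pics/s30z.png

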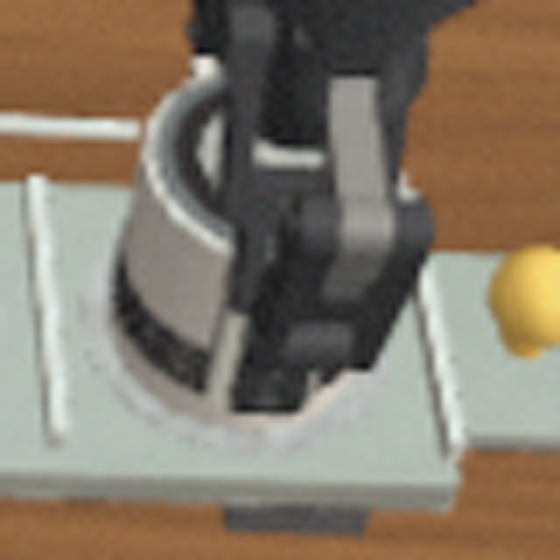

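Call:
arm_command:
  commands:
    - {"dx": 0.08,"dy": 0,"dz": 0,"twist": 0}
    - {"dx": 0.08,"dy": 0,"dz": 0,"twist": 0}

```text
clock: 28.12
position: [0.6276, 0.1878, 0.0097]
tool_rot: [1.547, 1.555, 0.032]
force: [-2.3, 0.2, 4.2]
grip_width: 0.0545
```

Call:
arm_command:
  commands:
    - {"dx": 0,"dy": 0,"dz": 0,"twist": 0}
    - {"dx": 0,"dy": 0,"dz": 0,"twist": 0}
    - {"dx": 0,"dy": 0,"dz": 0,"twist": 0}
    - {"dx": 0,"dy": 0,"dz": 0,"twist": 0}
    - {"dx": 0,"dy": 0,"dz": 0,"twist": 0}
    - {"dx": -2,"dy": 0,"dz": 0,"twist": 0}
    - {"dx": -4.5,"dy": 0,"dz": 0,"twist": 0}
    - {"dx": -7.5,"dy": 0,"dz": 0,"twist": 0}
    - {"dx": -10,"dy": 0,"dz": 0,"twist": 0}
    - {"dx": -12,"dy": 0,"dz": 0,"twist": 0}
    - {"dx": -12,"dy": 0,"dz": 0,"twist": 0}
  grip: -1

```text
clock: 29.03
position: [0.6276, 0.1882, 0.134]
tool_rot: [1.635, 1.55, 0.12]
force: [0.5, -0.2, 0.9]
grip_width: 0.0853
```

Run:
```python
from plan import *
go([.40,.42,.2],tv)
im=imaging.grab_frame("scene")[:,:,::-1]
cv2.imwrite("pics/s31z.png",cv2.resize(im[170:330,190:460],None,fx=2.9,fy=2.9,interpolation=cv2.INTER_CUBIC))
```

```text
pos [0.6276 0.1882 0.134 ] q7 -0.11 w 0.0853 F [ 0.5 -0.2  0.9] t 29.03  -> d [-7.02, -21.29, -24.42] twist -0.001
```

View pics/s31z.png

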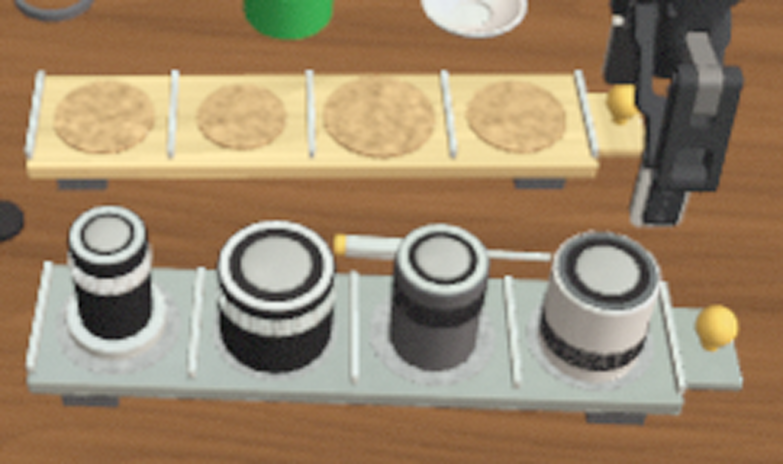

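```bash
python3 -c "
from plan import *
go([.38,.32,.22],tv)"
```

```text
pos [0.6267 0.1881 0.1319] q7 -0.11 w 0.0855 F [-0.6  0.7  0. ] t 29.08  -> d [-9.26, -23.72, -14.56] twist -0.001
```

Call:
arm_command:
  commands:
    - {"dx": -2,"dy": -1,"dz": -0.6,"twist": 0}
    - {"dx": -4,"dy": -3,"dz": -1.8,"twist": 0}
    - {"dx": -6,"dy": -5.5,"dz": -3.4,"twist": 0}
    - {"dx": -7,"dy": -8,"dz": -4.9,"twist": 0}
    - {"dx": -8,"dy": -10.5,"dz": -6.4,"twist": 0}
    - {"dx": -8.5,"dy": -13,"dz": -8,"twist": 0}
    - {"dx": -9,"dy": -15.5,"dz": -9.5,"twist": 0}
    - {"dx": -9.2,"dy": -18,"dz": -11,"twist": 0}
    - {"dx": -9.2,"dy": -20.5,"dz": -12.6,"twist": 0}
    - {"dx": -9.2,"dy": -22.5,"dz": -13.8,"twist": 0}
    - {"dx": -9.2,"dy": -23.7,"dz": -14.5,"twist": 0}
    - {"dx": -9.2,"dy": -23.7,"dz": -14.5,"twist": 0}

```text
clock: 30.08
position: [0.3775, 0.321, 0.2187]
tool_rot: [1.607, 1.553, 0.096]
force: [0.2, 0.1, -0.3]
grip_width: 0.0856
```

Run:
```python
from plan import *
print(sensors.observe()['position'],sensors.observe()['clock'])
im=imaging.grab_frame("scene")[:,:,::-1]; cv2.imwrite("pics/scene32.png",im)
t=imaging.grab_frame("top")[:,:,::-1]; cv2.imwrite("pics/top32.png",t)
cv2.imwrite("pics/s32z.png",cv2.resize(im[220:330,190:450],None,fx=3,fy=3,interpolation=cv2.INTER_CUBIC))
cv2.imwrite("pics/t32z.png",cv2.resize(t[90:190,150:380],None,fx=3.4,fy=3.4,interpolation=cv2.INTER_CUBIC))
```

```text
[0.37750142 0.32097539 0.21870468] 30.0833
```

View pics/s32z.png

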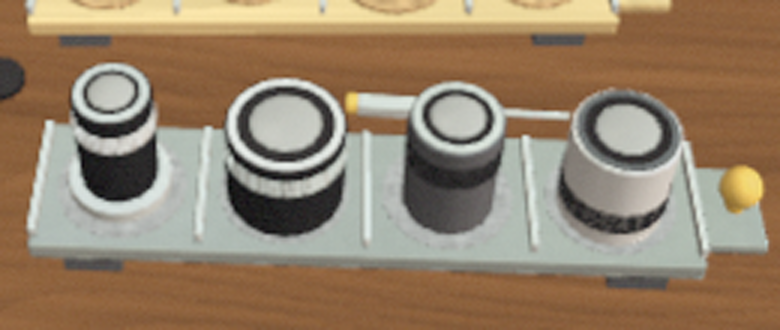

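View pics/t32z.png

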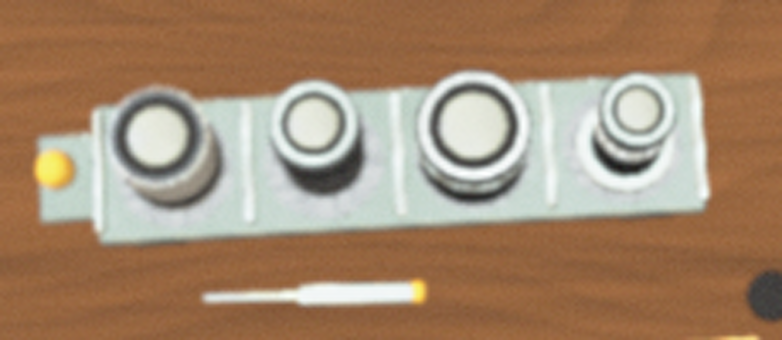

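Run:
```python
from plan import *
h=dict(slim=.096,wide=.078,long=.090,normal=.084)
# use actual blobs (glass) near clicked points
def blob(n,im,p,zp):
    hsv=cv2.cvtColor(im,cv2.COLOR_BGR2HSV); m=((hsv[...,2]>140)&(hsv[...,1]<60)).astype(np.uint8)
    _,lab,st,ce=cv2.connectedComponentsWithStats(m,connectivity=4); k=lab[int(round(p[1])),int(round(p[0]))]
    return ce[k],st[k,4]
S={'slim':(112,93),'wide':(286,122),'long':(459,117),'normal':(628,130)}
T={'normal':(157,135),'long':(313,122),'wide':(471,125),'slim':(638,108)}
ims=cv2.imread("pics/scene32.png"); imt=cv2.imread("pics/top32.png")
sc=np.array([633.3,63.8]); sv=np.array([-.0555,.9985]); tc=np.array([629.8,60.4]); tvv=np.array([-.0569,.9984])
for n,y in zip(["slim","wide","long","normal"],[-127.5,-42.5,42.5,127.5]):
    for cam,P,im,f,o,c,v in(("scene",S,ims,3,(190,220),sc,sv),("top",T,imt,3.4,(150,90),tc,tvv)):
        px=[(P[n][i]+.5)/f-.5+o[i] for i in(0,1)]; b,a=blob(cam,im,px,h[n])
        p=b if a<500 and np.hypot(*(b-px))<2 else px
        q=cast(cam,[p],h[n])[0,:2]*1000; d=q-(c+v*y)
        print(n,cam,np.round(px,1),b.round(1),a,q.round(1),"across %.1f along %.1f"%(d@[v[1],-v[0]],d@v))
```

```text
slim scene [227.  250.7] [226.7 250.3] 146 [636.5 -64.9] across -4.0 along -1.1
slim top [337.3 121.4] [265.9 136.8] 6297 [636.9 -67.6] across -0.2 along -0.7
wide scene [285.  260.3] [284.8 260.6] 353 [633.2  21.2] across -2.5 along 0.0
wide top [288.2 126.4] [288.7 126.4] 321 [632.7  18.7] across 0.6 along 0.7
long scene [342.7 258.7] [342.6 258.5] 202 [630.9 106.2] across -0.1 along 0.0
long top [241.7 125.5] [265.9 136.8] 6297 [631.  103.1] across 3.6 along 0.0
normal scene [399. 263.] [399.  262.8] 278 [626.2 189.9] across -0.1 along -1.2
normal top [195.8 129.4] [195.6 129.6] 253 [625.6 187. ] across 3.0 along -0.9
```

```bash
python3 -c "
from workcell import order,sensors
print(order.job_done()); print(sensors.observe()['clock'])"
```

```text
the job is handed in; nothing more can be done
None
the job is handed in; nothing more can be done
```

I moved all four lenses to the test rack in reversed order and handed the job in at about 30 s of the 117 s allowed. Counting from the pocket farthest from the brass knob, they stand slim, wide, long, normal. All four are upright, glass up, one to a pocket. The green look-alikes were not touched, and the gripper was clear of everything when I handed in.

**Centring:** both cameras put every lens within about 1 mm of its pocket's middle along the row. Across the row they disagree by 3 to 4 mm:

| Lens | Scene camera (mm) | Top camera (mm) | Average (mm) |
|---|---|---|---|
| slim | -4.0 | -0.2 | -2.1 |
| wide | -2.5 | +0.6 | -1.0 |
| long | -0.1 | +3.6 | +1.8 |
| normal | -0.1 | +3.0 | +1.5 |

That difference is about what two cameras each good to 2 mm would give. It means the across-row centring is only known to about ±2 mm.

**Checks that disagreed:**
- **Fingertip height:** in the pictures the fingertips stood about 40 mm higher than the reported tool position implied. The first grasp, on slim, only caught its top, so I reopened, went lower in small steps while watching the force, and gripped it again. The other grasp heights were set from that.
- **Tool tilt:** the tool drifted to about 1° off vertical over the run. The lenses still set down flat.

The highest wrist force I read was about 14 N, well below the 120 N limit.

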